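# Run down the loose wing nut of the canning cooker

## Robot

A 7-joint arm with a two-finger parallel gripper is mounted at the origin on a cart in front of the work surface, level with it; the furniture and walls round the work are solid. World frame = base frame: x ahead of the robot, y to its left, z up, the work surface at z = 0. Lengths are in mm, angles in rad, forces in N, time in s.
With the tool pointing down it reaches from about 400 to 875 mm from the base axis. Payload 4.4 kg.
Tool frame: the origin (TCP) lies midway between the tips of the shut fingers; the grasp point (between the pads) lies 19 mm behind it; x points along the fingers, z is the direction in which the jaws open and shut, and the axes are right-handed (so a half turn about x gives the same grasp; the last joint's range is limited). The gripper opens to 85 mm and grips with 20 to 120 N. Pads are 22 mm wide; open, the fingers measure 114 mm over their backs; the gripper's body (76 mm by 85 mm) begins 54 mm behind the grasp point. The pads swing forward as they close: fully open they stand 13 mm farther back than shut.
Start: joints at [1.062, 0.628, 0.038, 1.517, -0.027, 0.996, -0.02], TCP at [278.534, -587.313, 231.313] pointing down, gripper open.
Joint ranges: [-3.06, 3.06], [-0.37, 2.12], [-1.25, 1.32], [0.18, 2.47], [-1.1, 4.24], [0.23, 1.98], [-2.94, 2.94]. Speed limits (rad/s): [2.57, 2.57, 3.14, 3.14, 3.14, 3.14, 3.14].

## Interface

Orientations are given as [roll, pitch, yaw] about the fixed x, y, z axes, in that order (R = Rz(yaw) Ry(pitch) Rx(roll)).
In Python, from cell import ctrl gives the robot as it stands. The module is installed in compiled form; this text tells all that it offers.
- The arm moves only by the tool servo_tool, never from a script. Its argument "rows" is a list of rows, each an object of numbers: "dx", "dy", "dz": the shift along the tool's x, y, z in units of 750 mm (1.0 is 750 mm); "wx", "wy", "wz": the turn, a rotation vector about the tool's x, y, z in units of 6 degrees (1.0 is 6 degrees); "fingers": the closure, from 0 (fully open) to 1 (shut). In form: [{"dx": .., "dy": .., "dz": .., "wx": .., "wy": .., "wz": .., "fingers": ..}, ...]. A call has 1 to 5 rows; each row shifts and turns the commanded pose from where the row before left it, along the tool's axes as they then stand; what a row does not reach is not made up. A row lasts 1/8 s, in which the tool goes at most 62.5 mm and 10.7 degrees, less where a joint would pass 70% of its speed; a pose out of reach is approached as far as the arm can. A call with a number of a shift or a turn outside -1 to 1 is refused whole. A call with a gripper value outside its range is refused whole. The fingers move at their own pace and stop on an object; the grip force is fixed at half the most. Time passes only in rows, so rows that do not move let the fingers close. It gives the time, the measured TCP pose, the force and the opening at its end, in the units of the state.
- ctrl.read_state(): the state, without advancing time (a new reading comes with each control period).
- ctrl.get_image(name): name is "side" or "top"; returns the picture (480x640x3 uint8, red, green, blue); there is no depth.
- ctrl.camera_info(name): a dict with "fovy" (degrees; the focal length in pixels is half the picture's height over the tangent of half this angle, whatever the lens; pixels are square), "cx", "cy" (the principal point, pixels), "R" (3x3) and "t" (3): a world point X has camera coordinates R X + t. Camera axes: x right, y down, z forward; pixel columns grow to the right and rows downward; lengths in mm; the calibration is good to about 2 mm. A picture is of the moment at which its call begins. camera_info takes no time and is no camera call.
- ctrl.finish_job(): hands the job in, once; it reports no verdict.
Trained networks look in the newest picture that a camera, given by its name, has taken for a name from the list of things; names that differ only in an ending like _2 or _b are one class to them, and where a whole thing is asked for, a point or a joint stands for the part that bears it (a point fixed in the world has none). Each returns a list of dicts, best first, with "conf" (0 to 1); they miss things now and then, are a little off and sometimes report something else, mostly with a low value. They report only what shows in the picture. A call takes as long as a camera call.
- ctrl.search_frame(label, camera): "extent" ([centre column, centre row, width, height] in pixels, round what is visible of it).
- ctrl.silhouettes(label, camera): "region" (480x640 bool, what is visible of it) and "extent" ([centre column, centre row, width, height] in pixels, round what is visible of it).
- ctrl.mark_of(label, camera): "point" ([column, row] in pixels: a listed point, or the origin of a listed thing).
The state is a dict: "clock": time; "qpos": joint angles; "qd": joint speeds; "tau": joint torques, N m; "eef_pos": TCP position; "tool_rot": TCP orientation; "force": force on the tool from outside, world axes, zero at the start; "torque": the same for the moment, N m; "width": finger opening in mm.
Only numpy, scipy, OpenCV 4.12 (cv2) and the standard library are available. Lean on these libraries where they do the work, as an engineer would, in place of code of your own. Each camera call takes 0.05 s, during which the arm holds its last target.

## Task

One of the three wing nuts that clamp the lid of the canning cooker is loose: it stands several millimetres up its stud, while the other two are already tight. Screw it down clockwise, as seen from above, by pushing its wings round with fingertip strokes until it sits fully home on its clamp and turns no further. Do not pinch the nut between the fingers, and do not lift, shove or tip the cooker; leave the two tight nuts and the things standing around as they are.

Things in the scene. Friction and masses are not known exactly. Their poses are not given: they have to be found in the camera images.
- cooker: round aluminium canning cooker, 198 mm over its rim, about 4 kg, loose on rubber feet; origin at the centre of its underside, z up. Three clamps with upright studs stand 112 mm from its axis, 120 degrees apart: the loose nut's in the direction of its own -x, the others 60 degrees either side of +x. Black side grips in its +y and -y directions reach 127 mm out, 90 mm high
- loose_clamp (a point): centre of the flat top of the clamp under the loose nut, 118 mm above the worktop, where the nut's underside rests when home. The clamp is 34 mm wide and reaches 15 mm farther out; its upright stud is 9 mm thick and ends 32 mm above this point
- lid_top (a point): top of the black knob (38 mm across) at the lid's centre, on the cooker's axis, 172 mm above the worktop. The lid's dome stands inside the ring of nuts: a steep wall 78 mm from the axis (34 mm from each stud), 117 to 136 mm high, then rising to 151 mm in the middle
- loose_nut (a joint): angle of the loose wing nut (rad), growing as it is turned clockwise seen from above, that is, as it is screwed down: 6.5 is fully home at a hard stop; it starts between 0 and 2.5. It sinks 8 mm a turn, turns with a steady friction of 0.04 N m and stays where it is left
- loose_nut_base (a point): centre of the underside of the loose steel wing nut, on its stud's axis; it turns and sinks with the nut. Its x axis runs along the two opposite wings, z up. The wings are upright ears 6 mm thick, reaching 30 mm from the axis either way, from 6 to 27 mm above this point; the hub is 21 mm wide at its foot and 15 mm high
- tight_nut_right (a joint): angle of the tight wing nut on the clamp 60 degrees from the cooker's own +x towards its -y (rad), 0 tight, negative when turned back anticlockwise; very stiff (0.5 N m)
- tight_nut_left (a joint): the same for the tight wing nut on the clamp 60 degrees from the cooker's own +x towards its +y
- tight_nut_right_base (a point): centre of the underside of tight_nut_right; same size and shape as the loose nut
- tight_nut_left_base (a point): centre of the underside of tight_nut_left; same size and shape as the loose nut
- garlic: bulb of garlic, 50 mm across, 51 mm high, near the cooker; origin under its centre
- spice_jar: glass spice jar with a screw cap, 45 mm across, 106 mm high, near the cooker; origin under its centre
- orange_mug: plastic mug with a handle, 80 mm across, 98 mm high, at the front left, by the left wall; origin under its centre
- jar: glass jar of preserve, 71 mm across, 110 mm high, by the left wall; origin under its centre
- tin: food tin, 58 mm across, 72 mm high, at the back, left of the big water bottle; origin under its centre
- brush: dish brush, 269 mm long, 62 mm high, lying in front of the big water bottle; origin under its centre
- water_bottle_foot (a point): centre of the foot of the big clear water bottle (275 mm across, 600 mm high with its pump), which stands fixed at the back to the right of the cooker, between it and the sink: keep the arm clear of it. The back wall is 147 mm behind this point, the left wall 787 mm to its left

How it is judged (in metres and radians):
On the way:
1. the loose nut is home on its clamp (value of joint loose_nut above 6.15 rad), for 0.2 s.
At the end, for the whole second after the job is handed in: the loose nut is within 0.35 rad (20 degrees) of its stop and at rest; the two tight nuts have not been turned back by more than 0.2 rad; the cooker stands upright within 30 mm of where it stood (value of joint loose_nut above 6.15 rad and velocity of joint loose_nut below 0.1 rad/s and value of joint each of tight_nut_right, tight_nut_left above -0.2 rad and distance of cooker from where it was at the start of the episode below 0.03 m and angle between cooker's own z axis and vertical below 0.05 rad and linear speed of cooker below 0.02 m/s); the robot touches nothing.
It fails at once if the loose nut is pinched: more than 8 N of the fingers on both faces of a wing, or on both sides of the hub, at once ((contact force between the fingers and loose_nut_c1 above 8 N and contact force between the fingers and loose_nut_c4 above 8 N) or (contact force between the fingers and loose_nut_c2 above 8 N and contact force between the fingers and loose_nut_c5 above 8 N) or (contact force between the fingers and loose_nut_c3 above 8 N and contact force between the fingers and loose_nut_c6 above 8 N)).
It fails at once if the cooker is shoved more than 30 mm, lifted more than 8 mm or tipped more than 0.08 rad (distance of cooker from where it was at the start of the episode above 0.03 m or height (world z) of cooker above 0.008 m or angle between cooker's own z axis and vertical above 0.08 rad).
It fails at once if a tight nut is turned back by more than 0.2 rad (value of joint any of tight_nut_right, tight_nut_left below -0.2 rad).
It fails at once if a bystander is moved more than 30 mm (distance of any of garlic, spice_jar, orange_mug, jar, tin, brush from where it was at the start of the episode above 0.03 m).
It also fails if it takes over 58 s, if anything falls off the work surface, if the arm or the gripper's body presses on something with over 40 N, if the wrist force passes 120 N, or if a joint passes its speed limit or range.

## Working session

There is one attempt and no reset: what is moved stays moved. The work goes in short steps, Python scripts to look and compute and a tool call to move; the robot and the scene stay as the last step left them, time stands still between calls to the robot, and variables do not carry over. Pictures are saved under pics/ and viewed, and the job is handed in when it is done.

Besides the shell and the picture viewer there is one more tool, called after "Call:" as name([rows], argument=value, ...), one row to a line, values as JSON. servo_tool: Moves the arm, as the interface text tells. Its arguments: {"type":"object","properties":{"rows":{"type":"array"}},"required":["rows"]}

```bash
mkdir -p pics; ls; python3 - <<'E'
from cell import ctrl
import cv2,numpy as np
print(ctrl.read_state())
for n in("side","top"):
    im=ctrl.get_image(n); cv2.imwrite(f"pics/{n}0.png",im[:,:,::-1]); print(n,ctrl.camera_info(n))
    for l in ["lid_top","loose_clamp","loose_nut_base","tight_nut_left_base","tight_nut_right_base","cooker","garlic","spice_jar","water_bottle_foot"]:
        print(l,[(np.round(d["point"],1).tolist(),round(d["conf"],2)) for d in ctrl.mark_of(l,n)])
E
```

```text
pics
{'clock': 0.0, 'qpos': array([ 1.06224325,  0.62936161,  0.03844254,  1.51837912, -0.02701923,
        0.99628396, -0.01999741]), 'qd': array([-7.35617256e-04, -1.11229761e-04,  5.76746650e-04,  4.07830031e-05,
       -2.19574919e-04, -7.76573163e-04, -2.11773278e-03]), 'tau': array([ 2.48869592e-04, -5.63411880e+01,  1.22626193e+00, -1.93443114e+01,
        1.10197012e-02,  1.05005069e-02,  6.85685407e-06]), 'eef_pos': array([ 278.24012472, -586.74189248,  230.37550166]), 'tool_rot': array([-3.1361164 ,  1.56888217,  2.01901706]), 'force': array([ 0.44891618,  0.12716649, -0.25846808]), 'torque': array([ 0.00802098, -0.02270944,  0.05519373]), 'width': 85.5990588064051}
side {'fovy': 42.85224538498766, 'cx': 321.2222380449352, 'cy': 239.38564495636555, 'R': array([[-1.58771797e-01, -9.87315000e-01, -7.79772346e-04],
       [-7.51039456e-01,  1.21288518e-01, -6.49021442e-01],
       [ 6.40883182e-01, -1.02460661e-01, -7.60769716e-01]]), 't': array([ 164.70492055,  479.74508156, 1562.69788386])}
lid_top [([305.5, 219.1], 0.64)]
loose_clamp [([328.7, 255.0], 0.97)]
loose_nut_base 
[... 264 characters left out ...]
, 223.7], 0.73)]
top {'fovy': 51.32963888201196, 'cx': 321.2555962005596, 'cy': 232.76609290799155, 'R': array([[-0.01032768, -0.99990572, -0.00904898],
       [-0.98559493,  0.01170673, -0.1687175 ],
       [ 0.16880752,  0.00717617, -0.98562291]]), 't': array([  70.34711158,  552.52272291, 1242.05013566])}
lid_top [([303.6, 209.1], 0.97)]
loose_clamp [([320.8, 254.9], 0.58), ([260.2, 279.0], 0.3)]
loose_nut_base [([320.1, 254.7], 0.52), ([365.2, 181.9], 0.42)]
tight_nut_left_base [([256.7, 208.7], 0.67)]
tight_nut_right_base [([327.3, 181.2], 0.6)]
cooker [([305.7, 225.1], 0.85)]
garlic [([258.3, 277.3], 0.79), ([363.2, 181.1], 0.25)]
spice_jar [([371.3, 231.0], 0.55)]
water_bottle_foot []
```

View pics/side0.png

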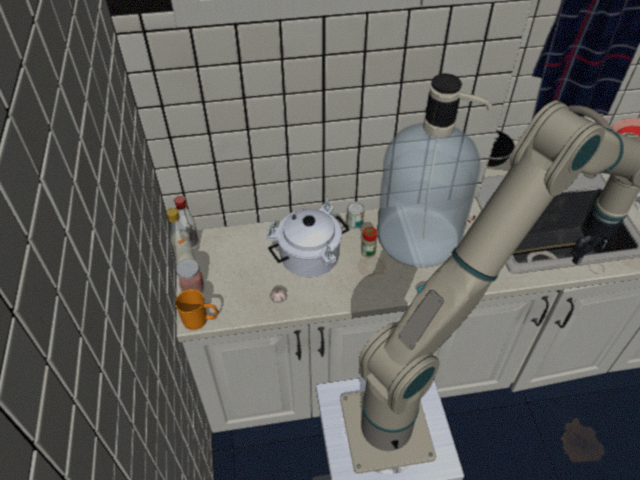

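View pics/top0.png

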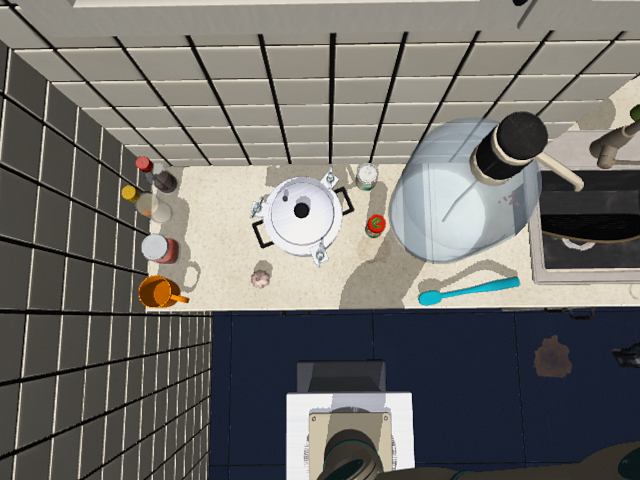

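```bash
cat > h.py <<'E'
import numpy as np,cv2
from cell import ctrl
from scipy.spatial.transform import Rotation as Ro
def cam(n):
    c=ctrl.camera_info(n); f=240/np.tan(np.radians(c["fovy"])/2)
    return np.array([[f,0,c["cx"]],[0,f,c["cy"]],[0,0,1]]),np.array(c["R"]),np.array(c["t"])
def proj(n,X):
    K,R,t=cam(n); p=(np.atleast_2d(X)@R.T+t)@K.T; return p[:,:2]/p[:,2:]
def back(n,px,z):
    K,R,t=cam(n); d=R.T@np.linalg.solve(K,[px[0],px[1],1]); o=-R.T@t
    return o+d*(z-o[2])/d[2]
def tri(pa,pb):
    P=[K@np.c_[R,t] for K,R,t in (cam("side"),cam("top"))]
    X=cv2.triangulatePoints(P[0],P[1],np.array(pa,float).reshape(2,1),np.array(pb,float).reshape(2,1)); return (X[:3]/X[3]).ravel()
E
python3 - <<'E'
from h import *
for l,a,b,z in [("lid",(305.5,219.1),(303.6,209.1),172),("lclamp",(328.7,255),(320.8,254.9),118),("lnut",(329.4,254.2),(320.1,254.7),123),("tl",(275.3,228.3),(256.7,208.7),118),("tr",(323.6,207.2),(327.3,181.2),118),("cooker",(305.9,255.5),(305.7,225.1),0),("garlic",(279.2,300.3),(258.3,277.3),0),("spice",(368.7,252.3),(371.3,231),0)]:
    print(l,tri(a,b).round(),back("side",a,z).round(),back("top",b,z).round())
for n,b in(("side",(270,170,420,320)),("top",(230,150,400,300))):
    im=cv2.imread(f"pics/{n}0.png")[b[1]:b[3],b[0]:b[2]]
    cv2.imwrite(f"pics/{n}0z.png",cv2.resize(im,None,fx=4,fy=4,interpolation=cv2.INTER_CUBIC)[:600,:800])
E
```

```text
lid [592. 113. 166.] [589. 119. 172.] [589. 104. 172.]
lclamp [487.  66. 118.] [487.  66. 118.] [487.  65. 118.]
lnut [486.  66. 122.] [486.  65. 123.] [487.  67. 123.]
tl [596. 213. 141.] [615. 208. 118.] [603. 222. 118.]
tr [669.  50. 128.] [678.  50. 118.] [671.  47. 118.]
cooker [584. 115.   6.] [591. 121.   0.] [583. 106.   0.]
garlic [443. 227. -12.] [434. 224.   0.] [444. 232.   0.]
spice [562. -72.  14.] [572. -77.   0.] [565. -69.   0.]
```

View pics/side0z.png

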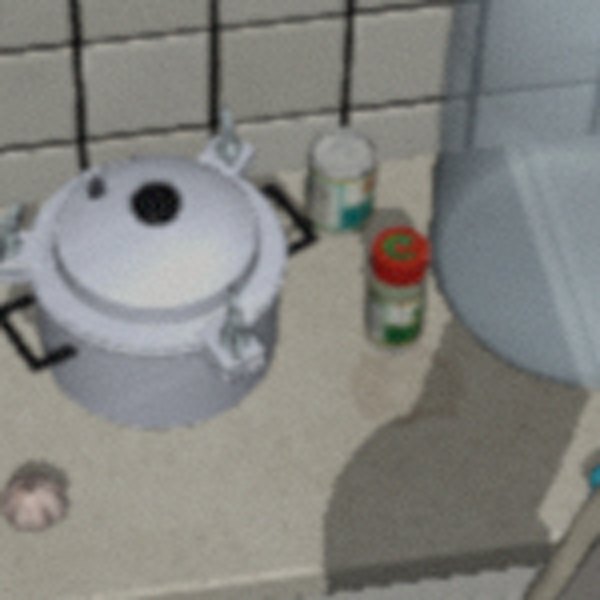

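View pics/top0z.png

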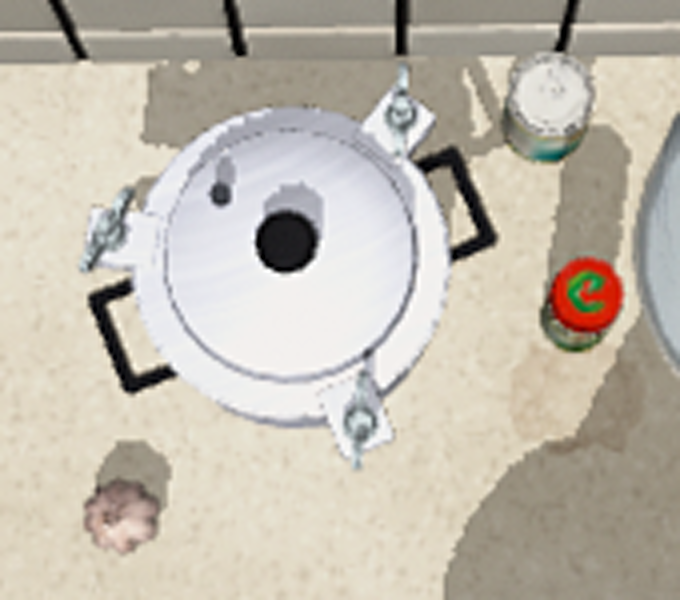

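The top view shows the cooker with its knob at (303,210). The loose nut is at (320,255), with its wings near the image vertical. The spice jar is at (375,226), the garlic at (260,278), and the big bottle spans columns 390–540. Next I'll measure the bottle, the cooker axis and the wing angle.

```bash
python3 - <<'E'
from h import *
for n in("side","top"):
    r=ctrl.search_frame("water_bottle_foot",n); print(n,[(np.round(d["extent"]),round(d["conf"],2)) for d in r])
    r=ctrl.silhouettes("loose_nut_base",n)
    for d in r:
        m=d["region"]; print(n,round(d["conf"],2),np.round(d["extent"],1),m.sum())
for p in [(391,212),(440,262),(415,256),(395,235)]: print("top",p,back("top",p,0).round())
for p in [(380,235),(420,264),(400,258)]: print("side",p,back("side",p,0).round())
print("leftwall",back("top",(147,305),0).round(),back("top",(168,180),0).round(), back("top",(200,165),0).round())
# predicted overlay: nut wings at candidates
ax=np.array([590,111.]);st=np.array([487,66.])
for n,bx in(("side",(310,215,350,275)),("top",(300,230,340,275))):
    im=cv2.imread(f"pics/{n}0.png")[bx[1]:bx[3],bx[0]:bx[2]]
    cv2.imwrite(f"pics/{n}nut.png",cv2.resize(im,None,fx=10,fy=10,interpolation=cv2.INTER_CUBIC))
E
```

```text
Traceback (most recent call last):
ValueError: it knows: brush, cooker, garlic, jar, lid_top, loose_clamp, loose_nut, loose_nut_base, orange_mug, spice_jar, tight_nut_left, tight_nut_left_base, tight_nut_right, tight_nut_right_base, tin
```

```bash
python3 - <<'E'
from h import *
for n in("side","top"):
    r=ctrl.silhouettes("loose_nut",n)
    for d in r:
        m=d["region"]; ys,xs=np.nonzero(m); c=np.cov(xs,ys); w,v=np.linalg.eigh(c); print(n,round(d["conf"],2),np.round(d["extent"],1),m.sum(),v[:,1],w)
for p in [(391,212),(440,262),(415,256),(395,235)]: print("top",p,back("top",p,0).round())
for p in [(380,235),(420,264),(400,258)]: print("side",p,back("side",p,0).round())
print("leftwall",back("top",(147,305),0).round(),back("top",(168,180),0).round(), back("top",(200,165),0).round())
for n,bx in(("side",(310,215,350,275)),("top",(300,230,340,275))):
    im=cv2.imread(f"pics/{n}0.png")[bx[1]:bx[3],bx[0]:bx[2]]
    cv2.imwrite(f"pics/{n}nut.png",cv2.resize(im,None,fx=10,fy=10,interpolation=cv2.INTER_CUBIC))
E
```

```text
side 0.37 [329.1 251.1   4.9  13.3] 46 [0.07604715 0.99710422] [ 1.90662455 20.80931748]
top 0.57 [321.6 255.4   3.6  23.9] 50 [-0.05458406  0.99850918] [ 1.70735828 27.18447846]
top (391, 212) [ 616. -124.    0.]
top (440, 262) [ 479. -249.    0.]
top (415, 256) [ 496. -183.    0.]
top (395, 235) [ 553. -132.    0.]
side (380, 235) [ 637. -129.    0.]
side (420, 264) [ 500. -225.    0.]
side (400, 258) [ 533. -170.    0.]
leftwall [375. 523.   0.] [713. 482.   0.] [754. 396.   0.]
```

View pics/topnut.png

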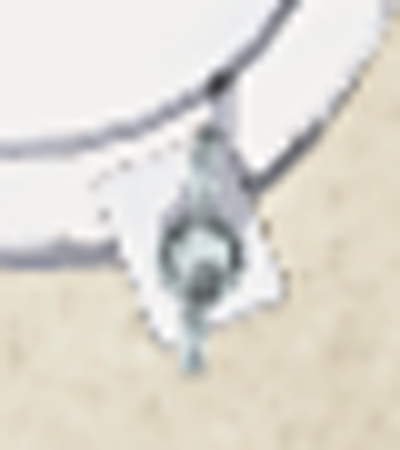

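View pics/sidenut.png

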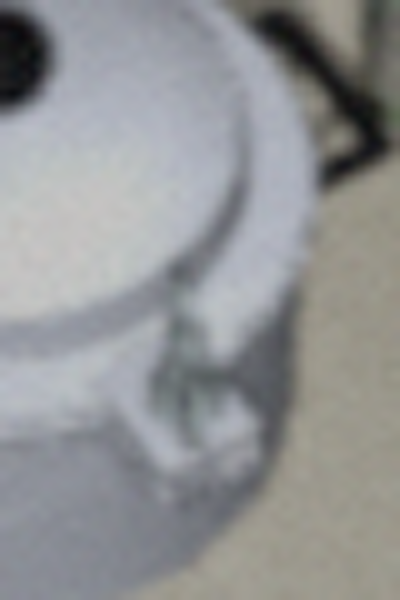

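```bash
python3 - <<'E'
from h import *
for z in (140,147,150):
    a=back("top",(320.9,243),z);b=back("top",(319.2,266.8),z); d=a-b
    print(z,a.round(1),b.round(1),np.linalg.norm(d).round(1),np.degrees(np.arctan2(d[1],d[0])).round(1),((a+b)/2).round(1))
print(back("top",(320,256),150).round(1), "stud top")
# fit circle of cooker rim? axis & stud projections
ax=np.array([590,111.])
for st in [(487,66)]:
  for z in(118,150): print(z,proj("top",[*st,z]).round(1),proj("side",[*st,z]).round(1))
R=Ro.from_euler("xyz",ctrl.read_state()["tool_rot"]).as_matrix(); print(R.round(3))
E
```

```text
140 [512.6  64.6 140. ] [455.8  69.2 140. ] 57.1 -4.6 [484.2  66.9 140. ]
147 [511.6  64.6 147. ] [455.1  69.2 147. ] 56.7 -4.6 [483.3  66.9 147. ]
150 [511.1  64.6 150. ] [454.8  69.1 150. ] 56.6 -4.6 [482.9  66.8 150. ]
[480.2  67.  150. ] stud top
118 [[320.5 254.8]] [[328.8 255. ]]
150 [[320.4 253.1]] [[328.9 248. ]]
[[ 0.     0.904  0.429]
 [-0.     0.429 -0.904]
 [-1.     0.     0.   ]]
```

Call:
servo_tool([
  {"dz":-0.073,"fingers":1},
  {"dz":-0.073,"fingers":1},
  {"dz":-0.073,"fingers":1},
  {"dz":-0.073,"fingers":1},
])

```text
schema error: expected keys dx, dy, dz, wx, wy, wz, fingers
```

Call:
servo_tool([
  {"dx":0,"dy":0,"dz":-0.073,"wx":0,"wy":0,"wz":0,"fingers":1},
  {"dx":0,"dy":0,"dz":-0.073,"wx":0,"wy":0,"wz":0,"fingers":1},
  {"dx":0,"dy":0,"dz":-0.073,"wx":0,"wy":0,"wz":0,"fingers":1},
  {"dx":0,"dy":0,"dz":-0.073,"wx":0,"wy":0,"wz":0,"fingers":1},
])

```text
clock: 1.6
eef_pos: [184.0, -388.0, 231.5]
tool_rot: [0.174, 1.57, -0.954]
force: [-0.1, 0.3, 0.0]
width: 12.4
```

Call:
servo_tool([
  {"dx":0,"dy":0.06,"dz":-0.003,"wx":-1,"wy":0,"wz":0,"fingers":1},
  {"dx":0,"dy":0.06,"dz":-0.003,"wx":-1,"wy":0,"wz":0,"fingers":1},
  {"dx":0,"dy":0.06,"dz":-0.003,"wx":-1,"wy":0,"wz":0,"fingers":1},
  {"dx":0,"dy":0.06,"dz":-0.003,"wx":-1,"wy":0,"wz":0,"fingers":1},
  {"dx":0,"dy":0.06,"dz":-0.003,"wx":-1,"wy":0,"wz":0,"fingers":1},
])

```text
clock: 2.22
eef_pos: [356.2, -244.7, 231.6]
tool_rot: [0.065, 1.569, -0.536]
force: [0.3, -0.2, 0.7]
width: -0.1
```

Call:
servo_tool([
  {"dx":0,"dy":0.06,"dz":-0.003,"wx":-1,"wy":0,"wz":0,"fingers":1},
  {"dx":0,"dy":0.06,"dz":-0.003,"wx":-1,"wy":0,"wz":0,"fingers":1},
  {"dx":0,"dy":0.06,"dz":-0.003,"wx":-1,"wy":0,"wz":0,"fingers":1},
  {"dx":0,"dy":0.06,"dz":-0.003,"wx":-1,"wy":0,"wz":0,"fingers":1},
  {"dx":0,"dy":0.06,"dz":-0.003,"wx":-1,"wy":0,"wz":0,"fingers":1},
])

```text
clock: 2.85
eef_pos: [430.9, -34.4, 231.6]
tool_rot: [0.049, 1.57, -0.028]
force: [0.8, 0.8, 0.8]
width: -0.1
```

```bash
cat >> h.py <<'E'
S=np.array([486.,66.5])
def st():
    s=ctrl.read_state(); R=Ro.from_euler("xyz",s["tool_rot"]).as_matrix()
    print("t",round(s["clock"],2),"p",s["eef_pos"].round(1),"zdir",np.degrees(np.arctan2(R[1,2],R[0,2])).round(1),"tilt",R[:,0].round(3),"q",s["qpos"].round(2),"F",s["force"].round(1),"M",s["torque"].round(2),"w",round(s["width"],1)); return s,R
def goto(p,zdir):
    "tool-frame total shift (units) to p (held at current axes) and turn units"
    s,R=st(); d=R.T@(np.array(p)-s["eef_pos"])
    cz=np.degrees(np.arctan2(R[1,2],R[0,2])); a=(cz-zdir+180)%360-180
    print("shift mm",d.round(1),"units",(d/750).round(4),"wx units",(a/6).round(2))
def tip(ang,r=26,off=18,z=135):
    a=np.radians(ang); u=np.array([np.cos(a),np.sin(a)]); v=np.array([-u[1],u[0]]); return [*(S+r*u+off*v),z]
E
python3 - <<'E'
from h import *
print(tip(175.4)); goto(tip(175.4,z=200),-4.6)
E
```

```text
[np.float64(458.6401685222181), np.float64(50.64315222033788), 135]
t 2.85 p [430.9 -34.4 231.6] zdir -4.4 tilt [ 0.001 -0.    -1.   ] q [ 0.28  0.34 -0.35  2.09  0.17  0.74 -0.25] F [0.8 0.8 0.8] M [ 0.01 -0.03  0.01] w -0.1
shift mm [31.6 87.  21. ] units [0.0422 0.116  0.028 ] wx units 0.03
```

Call:
servo_tool([
  {"dx":0.021,"dy":0.05,"dz":0.014,"wx":0,"wy":0,"wz":0,"fingers":1},
  {"dx":0.021,"dy":0.05,"dz":0.014,"wx":0,"wy":0,"wz":0,"fingers":1},
  {"dx":0,"dy":0,"dz":0,"wx":0,"wy":0,"wz":0,"fingers":1},
])

```text
clock: 3.22
eef_pos: [457.6, 40.5, 199.2]
tool_rot: [1.845, 1.569, 1.77]
force: [-0.5, 0.3, 0.1]
width: 0.0
```

```bash
python3 - <<'E'
from h import *
goto(tip(175.4,off=22),-4.6)
for n,bx in(("side",(270,170,400,290)),("top",(260,190,390,310))):
    im=ctrl.get_image(n)[bx[1]:bx[3],bx[0]:bx[2],::-1]
    cv2.imwrite(f"pics/{n}1.png",cv2.resize(im,None,fx=5,fy=5,interpolation=cv2.INTER_CUBIC))
p=ctrl.read_state()["eef_pos"]; print(proj("side",p),proj("top",p))
E
```

```text
t 3.23 p [457.6  40.5 199.2] zdir -4.3 tilt [-0.     0.002 -1.   ] q [ 0.1   0.42 -0.34  2.06  0.21  0.69 -0.45] F [-0.5  0.3  0.1] M [-0.01  0.05  0.02] w 0.0
shift mm [64.2  6.1  0.3] units [0.0856 0.0081 0.0004] wx units 0.05
[[341.13794463 243.49512146]] [[333.13783673 263.41806526]]
```

View pics/side1.png

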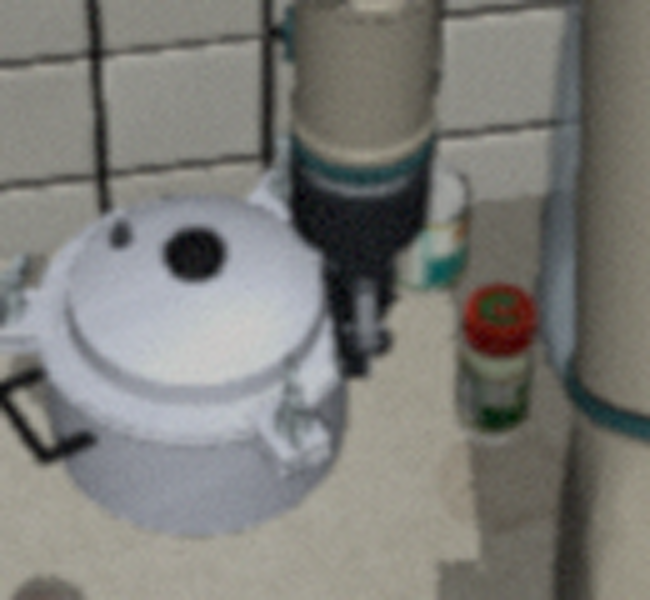

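View pics/top1.png

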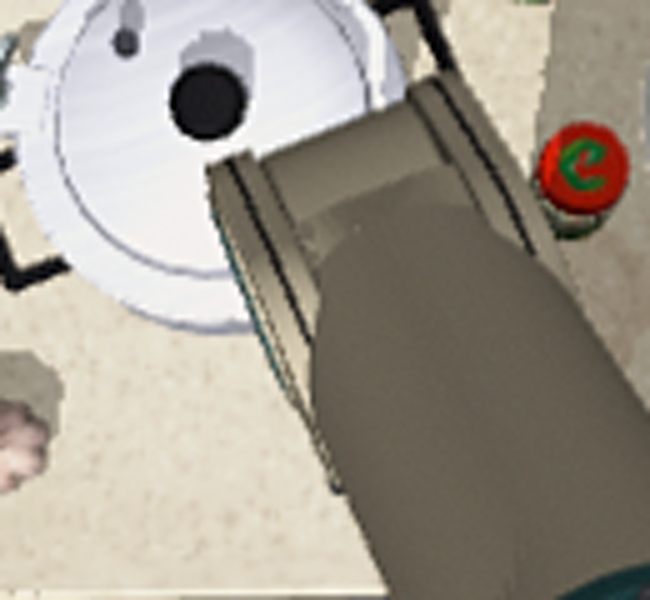

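The side view shows the fingertip at about (340,244), which matches its projection, and it's beside the loose nut at (329,251). I'll lower it behind the outer wing.

Call:
servo_tool([
  {"dx":0.043,"dy":0.004,"dz":0,"wx":0,"wy":0,"wz":0,"fingers":1},
  {"dx":0.043,"dy":0.004,"dz":0,"wx":0,"wy":0,"wz":0,"fingers":1},
  {"dx":0,"dy":0,"dz":0,"wx":0,"wy":0,"wz":0,"fingers":1},
])

```text
clock: 3.7
eef_pos: [456.1, 41.7, 134.3]
tool_rot: [-2.757, 1.567, -2.839]
force: [-0.5, 0.2, 0.0]
width: 0.1
```

```bash
python3 - <<'E'
from h import *
goto(tip(175.4,off=14),-4.6)
for n,bx in(("side",(300,200,380,280)),):
    im=ctrl.get_image(n)[bx[1]:bx[3],bx[0]:bx[2],::-1]
    cv2.imwrite(f"pics/{n}2.png",cv2.resize(im,None,fx=7,fy=7,interpolation=cv2.INTER_CUBIC))
# circular stroke rows for 6deg cw: TCP offset from stud in tool frame
s=ctrl.read_state();R=Ro.from_euler("xyz",s["tool_rot"]).as_matrix()
for off in (14,13):
    p0=np.array(tip(175.4,off=off));p1=np.array(tip(169.4,off=off)); print("per 6deg row",((R.T@(p1-p0))/750).round(4), (R.T@(p1-p0)).round(2))
E
```

```text
t 3.7 p [456.1  41.7 134.3] zdir -4.7 tilt [-0.004 -0.001 -1.   ] q [ 0.04  0.53 -0.28  2.12  0.28  0.52 -0.53] F [-0.5  0.2  0. ] M [-0.03 -0.02 -0.04] w 0.1
shift mm [-0.7 13.1  1.8] units [-0.001   0.0175  0.0024] wx units -0.02
per 6deg row [-0.      0.0037 -0.0018] [-0.    2.79 -1.33]
per 6deg row [-0.      0.0037 -0.0016] [-0.    2.79 -1.22]
```

View pics/side2.png

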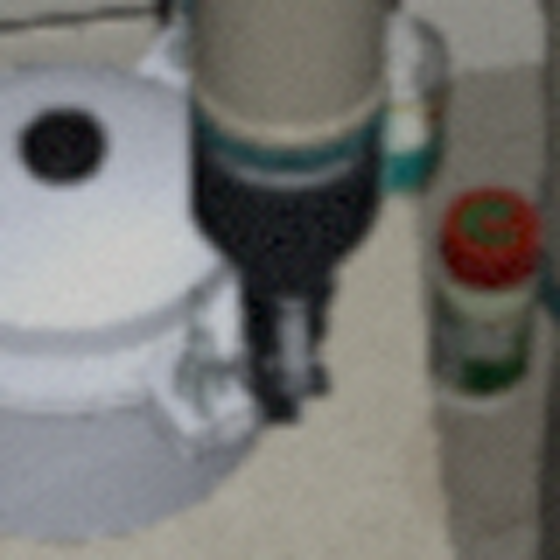

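Call:
servo_tool([
  {"dx":0,"dy":0.009,"dz":0.003,"wx":0,"wy":0,"wz":0,"fingers":1},
  {"dx":0,"dy":0.009,"dz":0,"wx":0,"wy":0,"wz":0,"fingers":1},
  {"dx":0,"dy":0.0037,"dz":-0.0017,"wx":1,"wy":0,"wz":0,"fingers":1},
  {"dx":0,"dy":0.0037,"dz":-0.0017,"wx":1,"wy":0,"wz":0,"fingers":1},
  {"dx":0,"dy":0.0037,"dz":-0.0017,"wx":1,"wy":0,"wz":0,"fingers":1},
])

```text
clock: 4.38
eef_pos: [459.6, 65.0, 136.2]
tool_rot: [0.08, 1.569, -0.319]
force: [1.2, -3.9, 0.6]
width: 0.4
```

```bash
python3 - <<'E'
from h import *
goto(tip(157.4,off=14),-22.6)
E
```

```text
t 4.38 p [459.6  65.  136.2] zdir -22.9 tilt [ 0.002 -0.001 -1.   ] q [-0.07  0.53 -0.19  2.11  0.19  0.52 -0.8 ] F [ 1.2 -3.9  0.6] M [-0.55 -0.11 -0.02] w 0.4
shift mm [ 1.2 -2.4 -2.2] units [ 0.0016 -0.0033 -0.0029] wx units -0.04
```

Call:
servo_tool([
  {"dx":0,"dy":0.0036,"dz":-0.002,"wx":1,"wy":0,"wz":0,"fingers":1},
  {"dx":0,"dy":0.0036,"dz":-0.002,"wx":1,"wy":0,"wz":0,"fingers":1},
  {"dx":0,"dy":0.0036,"dz":-0.0018,"wx":1,"wy":0,"wz":0,"fingers":1},
  {"dx":0,"dy":0.0036,"dz":-0.0018,"wx":1,"wy":0,"wz":0,"fingers":1},
  {"dx":0,"dy":0.0036,"dz":-0.0018,"wx":1,"wy":0,"wz":0,"fingers":1},
])

```text
clock: 5.0
eef_pos: [460.4, 79.9, 135.9]
tool_rot: [-0.901, 1.57, -1.824]
force: [-1.3, -2.7, -0.8]
width: -0.1
```

```bash
python3 - <<'E'
from h import *
goto(tip(127.4,off=14),-52.6)
for n,bx in(("side",(300,200,380,280)),):
    im=ctrl.get_image(n)[bx[1]:bx[3],bx[0]:bx[2],::-1]
    cv2.imwrite(f"pics/{n}3.png",cv2.resize(im,None,fx=7,fy=7,interpolation=cv2.INTER_CUBIC))
E
```

```text
t 5.0 p [460.4  79.9 135.9] zdir -52.8 tilt [-0.    -0.001 -1.   ] q [-0.21  0.53 -0.03  2.11  0.03  0.51 -1.19] F [-1.3 -2.7 -0.8] M [-0.52  0.19 -0.05] w -0.1
shift mm [ 0.9 -1.8  0.2] units [ 0.0012 -0.0023  0.0003] wx units -0.04
```

View pics/side3.png

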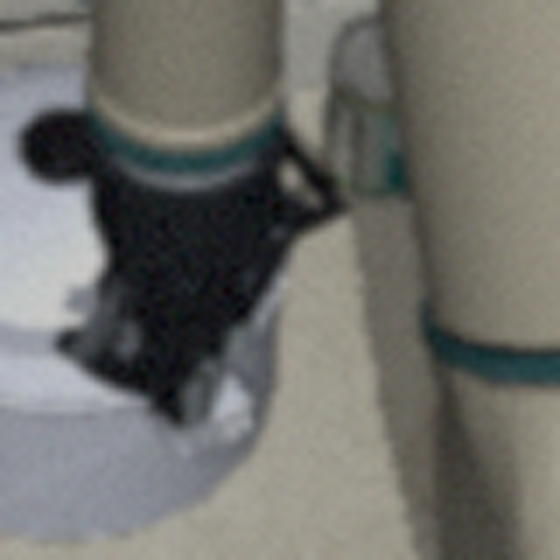

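The finger stands against the wing with about 3 N on it, so the stroke is working. I'll continue to about 70°.

Call:
servo_tool([
  {"dx":0,"dy":0.0036,"dz":-0.0017,"wx":1,"wy":0,"wz":0,"fingers":1},
  {"dx":0,"dy":0.0036,"dz":-0.0017,"wx":1,"wy":0,"wz":0,"fingers":1},
  {"dx":0,"dy":0.0036,"dz":-0.0017,"wx":1,"wy":0,"wz":0,"fingers":1},
  {"dx":0,"dy":0.0036,"dz":-0.0017,"wx":1,"wy":0,"wz":0,"fingers":1},
  {"dx":0,"dy":0.0036,"dz":-0.0017,"wx":1,"wy":0,"wz":0,"fingers":1},
])

```text
clock: 5.68
eef_pos: [469.0, 91.6, 135.6]
tool_rot: [-1.611, 1.569, -3.055]
force: [-2.1, -2.3, -1.1]
width: -0.2
```

```bash
python3 - <<'E'
from h import *
goto(tip(97.4,off=14),-82.6)
E
```

```text
t 5.67 p [469.   91.6 135.6] zdir -82.7 tilt [-0.002 -0.    -1.   ] q [-0.33  0.54  0.12  2.08 -0.12  0.53 -1.57] F [-2.1 -2.3 -1.1] M [-0.39  0.45 -0.02] w -0.2
shift mm [ 0.6 -0.3  1.1] units [ 0.0008 -0.0004  0.0015] wx units -0.02
```

Call:
servo_tool([
  {"dx":0,"dy":0.0038,"dz":-0.0014,"wx":1,"wy":0,"wz":0,"fingers":1},
  {"dx":0,"dy":0.0037,"dz":-0.0014,"wx":1,"wy":0,"wz":0,"fingers":1},
  {"dx":0,"dy":0.0037,"dz":-0.0015,"wx":1,"wy":0,"wz":0,"fingers":1},
  {"dx":0,"dy":0.0037,"dz":-0.0016,"wx":1,"wy":0,"wz":0,"fingers":1},
  {"dx":0,"dy":0.0037,"dz":-0.0017,"wx":1,"wy":0,"wz":0,"fingers":1},
])

```text
clock: 6.3
eef_pos: [482.7, 97.0, 135.3]
tool_rot: [-1.46, 1.568, 2.856]
force: [-2.3, -0.5, -0.8]
width: -0.0
```

```bash
python3 - <<'E'
from h import *
goto(tip(67.4,off=14),-112.6)
for n,bx in(("side",(300,200,380,280)),):
    im=ctrl.get_image(n)[bx[1]:bx[3],bx[0]:bx[2],::-1]
    cv2.imwrite(f"pics/{n}4.png",cv2.resize(im,None,fx=7,fy=7,interpolation=cv2.INTER_CUBIC))
E
```

```text
t 6.3 p [482.7  97.  135.3] zdir -112.7 tilt [-0.003  0.001 -1.   ] q [-0.44  0.57  0.27  2.05 -0.28  0.56 -1.94] F [-2.3 -0.5 -0.8] M [-0.01  0.54 -0.04] w -0.0
shift mm [0.3 0.8 0.9] units [0.0004 0.001  0.0011] wx units -0.01
```

View pics/side4.png

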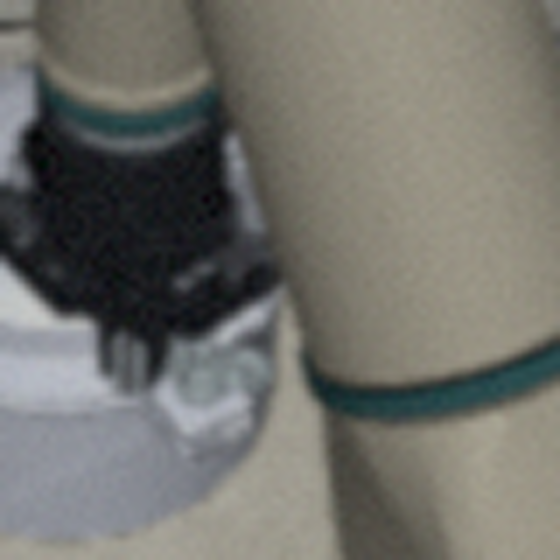

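Call:
servo_tool([
  {"dx":0,"dy":-0.005,"dz":0,"wx":0,"wy":0,"wz":0,"fingers":1},
  {"dx":-0.04,"dy":0,"dz":0,"wx":-1,"wy":0,"wz":0,"fingers":1},
  {"dx":-0.05,"dy":0,"dz":0,"wx":-1,"wy":0,"wz":0,"fingers":1},
  {"dx":0,"dy":0,"dz":0,"wx":-1,"wy":0,"wz":0,"fingers":1},
  {"dx":0,"dy":0,"dz":0,"wx":-1,"wy":0,"wz":0,"fingers":1},
])

```text
clock: 6.98
eef_pos: [481.4, 98.2, 204.0]
tool_rot: [1.897, 1.568, 0.357]
force: [0.6, 0.1, 0.3]
width: -0.2
```

```bash
python3 - <<'E'
from h import *
print(tip(247,off=22)); goto(tip(247,off=22,z=200),67)
E
```

```text
[np.float64(496.0920974352326), np.float64(33.97078898347253), 135]
t 6.97 p [481.4  98.2 204. ] zdir -88.3 tilt [ 0.003  0.001 -1.   ] q [-0.4   0.45  0.2   1.99 -0.13  0.71 -1.66] F [0.6 0.1 0.3] M [-0.03  0.01  0.03] w -0.2
shift mm [ 4.  12.7 64.6] units [0.0053 0.0169 0.0862] wx units -25.88
```

Call:
servo_tool([
  {"dx":0,"dy":0.0085,"dz":0.043,"wx":0,"wy":0,"wz":0,"fingers":1},
  {"dx":0,"dy":0.0085,"dz":0.043,"wx":-1,"wy":0,"wz":0,"fingers":1},
  {"dx":0,"dy":0,"dz":0,"wx":-1,"wy":0,"wz":0,"fingers":1},
  {"dx":0,"dy":0,"dz":0,"wx":-1,"wy":0,"wz":0,"fingers":1},
  {"dx":0,"dy":0,"dz":0,"wx":-1,"wy":0,"wz":0,"fingers":1},
])

```text
clock: 7.6
eef_pos: [495.5, 33.7, 203.4]
tool_rot: [1.365, 1.569, 0.243]
force: [0.2, 0.5, -0.2]
width: -0.4
```

Call:
servo_tool([
  {"dx":0,"dy":0,"dz":0,"wx":-1,"wy":0,"wz":0,"fingers":1},
  {"dx":0,"dy":0,"dz":0,"wx":-1,"wy":0,"wz":0,"fingers":1},
  {"dx":0,"dy":0,"dz":0,"wx":-1,"wy":0,"wz":0,"fingers":1},
  {"dx":0,"dy":0,"dz":0,"wx":-1,"wy":0,"wz":0,"fingers":1},
  {"dx":0,"dy":0,"dz":0,"wx":-1,"wy":0,"wz":0,"fingers":1},
])

```text
clock: 8.22
eef_pos: [495.5, 33.8, 203.4]
tool_rot: [0.768, 1.569, 0.17]
force: [0.6, 1.1, 0.3]
width: 0.0
```

Call:
servo_tool([
  {"dx":0,"dy":0,"dz":0,"wx":-1,"wy":0,"wz":0,"fingers":1},
  {"dx":0,"dy":0,"dz":0,"wx":-1,"wy":0,"wz":0,"fingers":1},
  {"dx":0,"dy":0,"dz":0,"wx":-1,"wy":0,"wz":0,"fingers":1},
  {"dx":0,"dy":0,"dz":0,"wx":-1,"wy":0,"wz":0,"fingers":1},
  {"dx":0,"dy":0,"dz":0,"wx":-1,"wy":0,"wz":0,"fingers":1},
])

```text
clock: 8.85
eef_pos: [495.5, 33.8, 203.5]
tool_rot: [0.218, 1.569, 0.143]
force: [-0.2, -0.7, 0.0]
width: 0.2
```

Call:
servo_tool([
  {"dx":0,"dy":0,"dz":0,"wx":-1,"wy":0,"wz":0,"fingers":1},
  {"dx":0,"dy":0,"dz":0,"wx":-1,"wy":0,"wz":0,"fingers":1},
  {"dx":0,"dy":0,"dz":0,"wx":-1,"wy":0,"wz":0,"fingers":1},
  {"dx":0,"dy":0,"dz":0,"wx":-1,"wy":0,"wz":0,"fingers":1},
  {"dx":0,"dy":0,"dz":0,"wx":-1,"wy":0,"wz":0,"fingers":1},
])

```text
clock: 9.48
eef_pos: [495.5, 33.7, 203.5]
tool_rot: [-0.368, 1.569, 0.081]
force: [-0.2, 0.4, 0.4]
width: -0.1
```

```bash
python3 - <<'E'
from h import *
goto(tip(247,off=22,z=200),67)
for n,bx in(("side",(300,200,380,280)),("top",(260,190,390,310))):
    im=ctrl.get_image(n)[bx[1]:bx[3],bx[0]:bx[2],::-1]
    cv2.imwrite(f"pics/{n}5.png",cv2.resize(im,None,fx=7 if n=="side" else 5,fy=7 if n=="side" else 5,interpolation=cv2.INTER_CUBIC))
E
```

```text
t 9.47 p [495.5  33.7 203.5] zdir 25.7 tilt [ 0.002  0.    -1.   ] q [ 0.13  0.47 -0.36  1.96  0.24  0.75  0.08] F [-0.2  0.4  0.4] M [ 0.   -0.01 -0.04] w -0.1
shift mm [3.5 0.  0.6] units [0.0046 0.     0.0008] wx units -6.88
```

View pics/side5.png

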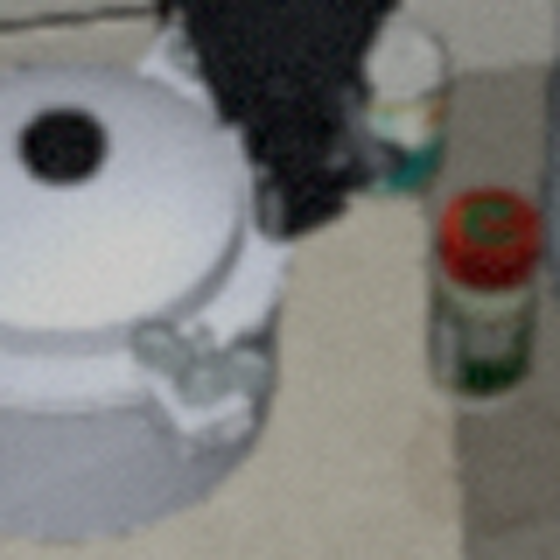

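View pics/top5.png

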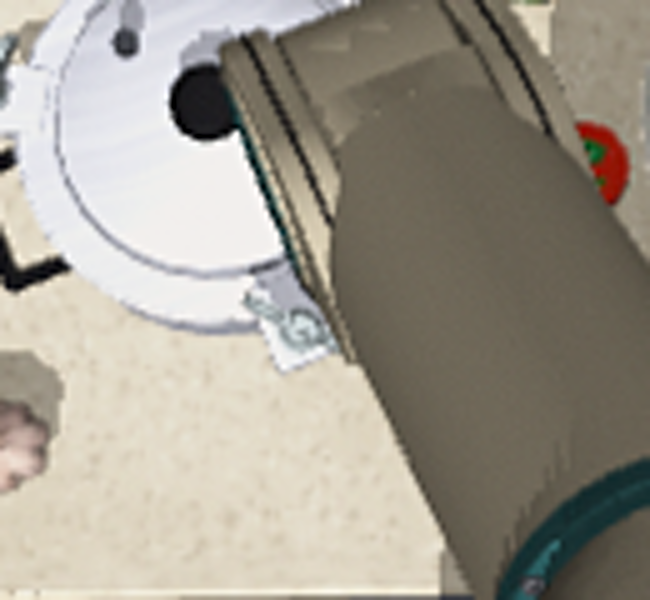

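Wing A now points to about 60° and wing B to about 240°, so the nut has turned about 115°. The cooker and bystanders haven't moved. I'll finish the tool rotation and go down behind wing B.

Call:
servo_tool([
  {"dx":0,"dy":0,"dz":0,"wx":-1,"wy":0,"wz":0,"fingers":1},
  {"dx":0,"dy":0,"dz":0,"wx":-1,"wy":0,"wz":0,"fingers":1},
  {"dx":0,"dy":0,"dz":0,"wx":-1,"wy":0,"wz":0,"fingers":1},
  {"dx":0,"dy":0,"dz":0,"wx":-1,"wy":0,"wz":0,"fingers":1},
  {"dx":0,"dy":0,"dz":0,"wx":-1,"wy":0,"wz":0,"fingers":1},
])

```text
clock: 10.2
eef_pos: [495.3, 33.6, 203.2]
tool_rot: [-0.918, 1.569, 0.051]
force: [-0.3, -0.2, 0.4]
width: -0.2
```

```bash
python3 - <<'E'
from h import *
goto(tip(242,off=22,z=133),62)
E
```

```text
t 10.2 p [495.3  33.6 203.2] zdir 55.5 tilt [ 0.001  0.    -1.   ] q [ 0.23  0.49 -0.51  1.96  0.34  0.77  0.5 ] F [-0.3 -0.2  0.4] M [ 0.02  0.02 -0.01] w -0.2
shift mm [70.2  1.6 -1.6] units [ 0.0936  0.0021 -0.0021] wx units -1.08
```

Call:
servo_tool([
  {"dx":0.03,"dy":0.001,"dz":-0.002,"wx":-0.8,"wy":0,"wz":0,"fingers":1},
  {"dx":0.032,"dy":0,"dz":0,"wx":0,"wy":0,"wz":0,"fingers":1},
  {"dx":0.031,"dy":0,"dz":0,"wx":0,"wy":0,"wz":0,"fingers":1},
  {"dx":0,"dy":0,"dz":0,"wx":0,"wy":0,"wz":0,"fingers":1},
])

```text
clock: 10.7
eef_pos: [492.7, 32.6, 132.2]
tool_rot: [2.204, 1.568, -3.029]
force: [-0.1, 0.5, 0.6]
width: -0.1
```

```bash
python3 - <<'E'
from h import *
goto(tip(240,off=13.5,z=133),60)
E
```

```text
t 10.7 p [492.7  32.6 132.2] zdir 60.2 tilt [-0.002 -0.    -1.   ] q [ 0.19  0.6  -0.46  2.03  0.45  0.61  0.48] F [-0.1  0.5  0.6] M [ 0.   -0.   -0.02] w -0.1
shift mm [-0.8  9.2  0.1] units [-0.001   0.0123  0.0001] wx units 0.03
```

Call:
servo_tool([
  {"dx":0,"dy":0.012,"dz":0,"wx":0,"wy":0,"wz":0,"fingers":1},
  {"dx":0,"dy":0.0037,"dz":-0.0017,"wx":1,"wy":0,"wz":0,"fingers":1},
  {"dx":0,"dy":0.0037,"dz":-0.0017,"wx":1,"wy":0,"wz":0,"fingers":1},
  {"dx":0,"dy":0.0037,"dz":-0.0017,"wx":1,"wy":0,"wz":0,"fingers":1},
  {"dx":0,"dy":0.0037,"dz":-0.0017,"wx":1,"wy":0,"wz":0,"fingers":1},
])

```text
clock: 11.32
eef_pos: [474.2, 39.9, 134.3]
tool_rot: [-0.88, 1.569, -0.253]
force: [0.3, -1.3, -1.5]
width: 0.1
```

```bash
python3 - <<'E'
from h import *
goto(tip(216,off=13.5,z=133),36)
E
```

```text
t 11.32 p [474.2  39.9 134.3] zdir 36.0 tilt [ 0.002 -0.001 -1.   ] q [ 0.09  0.55 -0.33  2.08  0.34  0.55  0.14] F [ 0.3 -1.3 -1.5] M [-0.38 -0.08  0.02] w 0.1
shift mm [ 1.3  1.1 -0.8] units [ 0.0017  0.0014 -0.0011] wx units -0.01
```

Call:
servo_tool([
  {"dx":0.002,"dy":0.0045,"dz":-0.002,"wx":1,"wy":0,"wz":0,"fingers":1},
  {"dx":0,"dy":0.0037,"dz":-0.0018,"wx":1,"wy":0,"wz":0,"fingers":1},
  {"dx":0,"dy":0.0037,"dz":-0.0018,"wx":1,"wy":0,"wz":0,"fingers":1},
  {"dx":0,"dy":0.0037,"dz":-0.0018,"wx":1,"wy":0,"wz":0,"fingers":1},
  {"dx":0,"dy":0.0037,"dz":-0.0018,"wx":1,"wy":0,"wz":0,"fingers":1},
])

```text
clock: 11.95
eef_pos: [461.4, 50.2, 132.6]
tool_rot: [-0.424, 1.57, -0.32]
force: [-0.3, -2.1, -0.7]
width: 0.2
```

```bash
python3 - <<'E'
from h import *
goto(tip(186,off=13.5,z=133),6)
E
```

```text
t 11.95 p [461.4  50.2 132.6] zdir 6.0 tilt [ 0.001 -0.    -1.   ] q [-0.04  0.53 -0.18  2.12  0.19  0.51 -0.26] F [-0.3 -2.1 -0.7] M [-0.42  0.16  0.05] w 0.2
shift mm [-0.4  0.2  0.2] units [-0.0005  0.0002  0.0002] wx units -0.01
```

Call:
servo_tool([
  {"dx":0,"dy":0.0037,"dz":-0.0017,"wx":1,"wy":0,"wz":0,"fingers":1},
  {"dx":0,"dy":0.0037,"dz":-0.0017,"wx":1,"wy":0,"wz":0,"fingers":1},
  {"dx":0,"dy":0.0037,"dz":-0.0017,"wx":1,"wy":0,"wz":0,"fingers":1},
  {"dx":0,"dy":0.0037,"dz":-0.0017,"wx":1,"wy":0,"wz":0,"fingers":1},
  {"dx":0,"dy":0.0037,"dz":-0.0017,"wx":1,"wy":0,"wz":0,"fingers":1},
])

```text
clock: 12.58
eef_pos: [455.9, 64.8, 132.4]
tool_rot: [3.036, 1.57, 2.617]
force: [-1.3, -0.4, -0.7]
width: -0.1
```

```bash
python3 - <<'E'
from h import *
goto(tip(156,off=13.5,z=133),-24)
E
```

```text
t 12.57 p [455.9  64.8 132.4] zdir -24.0 tilt [-0.001  0.    -1.   ] q [-0.18  0.53 -0.03  2.13  0.03  0.49 -0.65] F [-1.3 -0.4 -0.7] M [-0.29  0.3   0.02] w -0.1
shift mm [-0.6  0.3  0.8] units [-0.0008  0.0004  0.0011] wx units -0.0
```

Call:
servo_tool([
  {"dx":0,"dy":0.0037,"dz":-0.0012,"wx":1,"wy":0,"wz":0,"fingers":1},
  {"dx":0,"dy":0.0037,"dz":-0.0012,"wx":1,"wy":0,"wz":0,"fingers":1},
  {"dx":0,"dy":0.0037,"dz":-0.0016,"wx":1,"wy":0,"wz":0,"fingers":1},
  {"dx":0,"dy":0.0037,"dz":-0.0016,"wx":1,"wy":0,"wz":0,"fingers":1},
])

```text
clock: 13.08
eef_pos: [458.0, 76.8, 132.3]
tool_rot: [-2.979, 1.569, 2.467]
force: [-2.7, -0.4, -1.4]
width: -0.1
```

```bash
python3 - <<'E'
from h import *
goto(tip(132,off=13.5,z=133),-48)
E
```

```text
t 13.07 p [458.   76.8 132.3] zdir -48.0 tilt [-0.001  0.001 -1.   ] q [-0.29  0.53  0.09  2.12 -0.1   0.5  -0.96] F [-2.7 -0.4 -1.4] M [-0.02  0.39  0.08] w -0.1
shift mm [-0.7  0.4  0.4] units [-0.0009  0.0005  0.0005] wx units -0.0
```

Call:
servo_tool([
  {"dx":0,"dy":0.0037,"dz":-0.0016,"wx":1,"wy":0,"wz":0,"fingers":1},
  {"dx":0,"dy":0.0037,"dz":-0.0016,"wx":1,"wy":0,"wz":0,"fingers":1},
])

```text
clock: 13.32
eef_pos: [460.8, 82.4, 132.3]
tool_rot: [-2.873, 1.569, 2.363]
force: [-2.2, -0.7, -1.4]
width: 0.1
```

Call:
servo_tool([
  {"dx":0,"dy":0.0037,"dz":-0.0016,"wx":1,"wy":0,"wz":0,"fingers":1},
  {"dx":0,"dy":0.0037,"dz":-0.0016,"wx":1,"wy":0,"wz":0,"fingers":1},
])

```text
clock: 13.58
eef_pos: [464.6, 87.2, 132.3]
tool_rot: [-2.708, 1.569, 2.318]
force: [-1.8, -0.6, -1.2]
width: -0.5
```

```bash
python3 - <<'E'
from h import *
goto(tip(108,off=13.5,z=133),-72)
E
```

```text
t 13.57 p [464.6  87.2 132.3] zdir -72.0 tilt [-0.002  0.002 -1.   ] q [-0.39  0.55  0.22  2.1  -0.23  0.52 -1.26] F [-1.8 -0.6 -1.2] M [-0.06  0.45  0.01] w -0.5
shift mm [-0.7  0.5  0.3] units [-0.001   0.0006  0.0004] wx units 0.0
```

Call:
servo_tool([
  {"dx":0,"dy":0.0037,"dz":-0.0016,"wx":1,"wy":0,"wz":0,"fingers":1},
  {"dx":0,"dy":0.0037,"dz":-0.0016,"wx":1,"wy":0,"wz":0,"fingers":1},
])

```text
clock: 13.82
eef_pos: [469.0, 91.1, 132.1]
tool_rot: [-2.396, 1.568, 2.422]
force: [-2.1, -0.3, -2.5]
width: -0.2
```

Call:
servo_tool([
  {"dx":0,"dy":0.0037,"dz":-0.0016,"wx":1,"wy":0,"wz":0,"fingers":1},
  {"dx":0,"dy":0.0037,"dz":-0.0016,"wx":1,"wy":0,"wz":0,"fingers":1},
])

```text
clock: 14.08
eef_pos: [474.3, 94.0, 132.0]
tool_rot: [-2.192, 1.567, 2.416]
force: [-2.8, 0.1, -2.9]
width: -0.0
```

Call:
servo_tool([
  {"dx":0,"dy":0.0037,"dz":-0.0016,"wx":1,"wy":0,"wz":0,"fingers":1},
  {"dx":0,"dy":0.0037,"dz":-0.0016,"wx":1,"wy":0,"wz":0,"fingers":1},
])

```text
clock: 14.32
eef_pos: [480.1, 95.7, 132.0]
tool_rot: [-2.045, 1.567, 2.353]
force: [-2.7, 1.0, -2.1]
width: 0.1
```

```bash
python3 - <<'E'
from h import *
goto(tip(72,off=13.5,z=133),-108)
for n,bx in(("side",(300,200,380,280)),):
    im=ctrl.get_image(n)[bx[1]:bx[3],bx[0]:bx[2],::-1]
    cv2.imwrite(f"pics/{n}6.png",cv2.resize(im,None,fx=7,fy=7,interpolation=cv2.INTER_CUBIC))
E
```

```text
t 14.32 p [480.1  95.7 132. ] zdir -108.0 tilt [-0.003  0.003 -1.   ] q [-0.52  0.59  0.4   2.06 -0.42  0.57 -1.71] F [-2.7  1.  -2.1] M [ 0.13  0.48 -0.01] w 0.1
shift mm [-1.   1.1 -0. ] units [-0.0013  0.0015 -0.    ] wx units 0.0
```

View pics/side6.png

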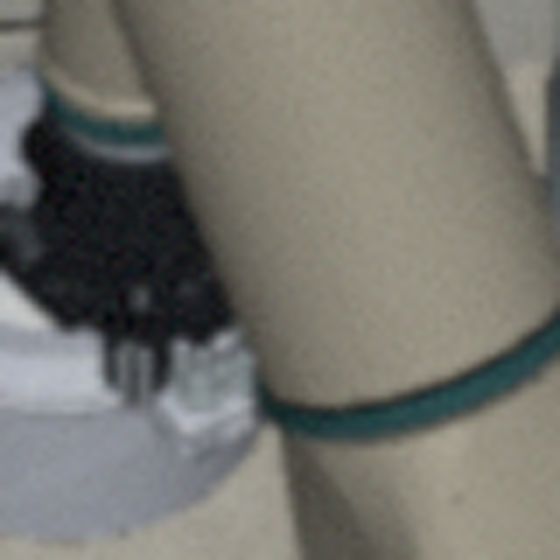

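Call:
servo_tool([
  {"dx":0,"dy":0.0037,"dz":-0.0016,"wx":1,"wy":0,"wz":0,"fingers":1},
  {"dx":0,"dy":0.0037,"dz":-0.0016,"wx":1,"wy":0,"wz":0,"fingers":1},
])

```text
clock: 14.62
eef_pos: [486.6, 95.9, 131.9]
tool_rot: [-1.962, 1.567, 2.229]
force: [-2.0, 0.4, -1.4]
width: -0.0
```

```bash
python3 - <<'E'
from h import *
goto(tip(60,off=13.5,z=133),-120)
E
```

```text
t 14.62 p [486.6  95.9 131.9] zdir -119.9 tilt [-0.002  0.003 -1.   ] q [-0.56  0.61  0.46  2.04 -0.48  0.59 -1.86] F [-2.   0.4 -1.4] M [0.21 0.49 0.03] w -0.0
shift mm [-1.1  0.7 -0.2] units [-0.0014  0.001  -0.0003] wx units 0.02
```

Call:
servo_tool([
  {"dx":0,"dy":-0.005,"dz":0,"wx":0,"wy":0,"wz":0,"fingers":1},
  {"dx":-0.045,"dy":0,"dz":0,"wx":-1,"wy":0,"wz":0,"fingers":1},
  {"dx":-0.045,"dy":0,"dz":0,"wx":-1,"wy":0,"wz":0,"fingers":1},
  {"dx":0,"dy":0,"dz":0,"wx":-1,"wy":0,"wz":0,"fingers":1},
  {"dx":0,"dy":0,"dz":0,"wx":-1,"wy":0,"wz":0,"fingers":1},
])

```text
clock: 15.25
eef_pos: [485.3, 96.8, 200.4]
tool_rot: [2.106, 1.567, 0.44]
force: [-0.8, 0.1, 0.2]
width: 0.2
```

```bash
python3 - <<'E'
from h import *
goto(tip(242,off=22,z=200),60)
E
```

```text
t 15.25 p [485.3  96.8 200.4] zdir -95.4 tilt [ 0.003  0.001 -1.   ] q [-0.55  0.48  0.43  1.99 -0.29  0.73 -1.61] F [-0.8  0.1  0.2] M [ 0.04 -0.02 -0.01] w 0.2
shift mm [ 0.3 13.9 62.5] units [0.0004 0.0185 0.0834] wx units -25.91
```

Call:
servo_tool([
  {"dx":0,"dy":0.009,"dz":0.042,"wx":0,"wy":0,"wz":0,"fingers":1},
  {"dx":0,"dy":0.009,"dz":0.042,"wx":-1,"wy":0,"wz":0,"fingers":1},
  {"dx":0,"dy":0,"dz":0,"wx":-1,"wy":0,"wz":0,"fingers":1},
  {"dx":0,"dy":0,"dz":0,"wx":-1,"wy":0,"wz":0,"fingers":1},
  {"dx":0,"dy":0,"dz":0,"wx":-1,"wy":0,"wz":0,"fingers":1},
])

```text
clock: 15.88
eef_pos: [492.2, 32.3, 199.9]
tool_rot: [1.521, 1.568, 0.274]
force: [-0.3, -0.1, -0.0]
width: -0.3
```

Call:
servo_tool([
  {"dx":0,"dy":0,"dz":0,"wx":-1,"wy":0,"wz":0,"fingers":1},
  {"dx":0,"dy":0,"dz":0,"wx":-1,"wy":0,"wz":0,"fingers":1},
  {"dx":0,"dy":0,"dz":0,"wx":-1,"wy":0,"wz":0,"fingers":1},
  {"dx":0,"dy":0,"dz":0,"wx":-1,"wy":0,"wz":0,"fingers":1},
  {"dx":0,"dy":0,"dz":0,"wx":-1,"wy":0,"wz":0,"fingers":1},
])

```text
clock: 16.5
eef_pos: [492.2, 32.5, 200.0]
tool_rot: [0.936, 1.568, 0.212]
force: [0.7, -0.2, -0.1]
width: -0.0
```

Call:
servo_tool([
  {"dx":0,"dy":0,"dz":0,"wx":-1,"wy":0,"wz":0,"fingers":1},
  {"dx":0,"dy":0,"dz":0,"wx":-1,"wy":0,"wz":0,"fingers":1},
  {"dx":0,"dy":0,"dz":0,"wx":-1,"wy":0,"wz":0,"fingers":1},
  {"dx":0,"dy":0,"dz":0,"wx":-1,"wy":0,"wz":0,"fingers":1},
  {"dx":0,"dy":0,"dz":0,"wx":-1,"wy":0,"wz":0,"fingers":1},
])

```text
clock: 17.12
eef_pos: [492.2, 32.4, 200.0]
tool_rot: [0.335, 1.568, 0.135]
force: [-0.0, 1.3, -0.1]
width: -0.4
```

Call:
servo_tool([
  {"dx":0,"dy":0,"dz":0,"wx":-1,"wy":0,"wz":0,"fingers":1},
  {"dx":0,"dy":0,"dz":0,"wx":-1,"wy":0,"wz":0,"fingers":1},
  {"dx":0,"dy":0,"dz":0,"wx":-1,"wy":0,"wz":0,"fingers":1},
  {"dx":0,"dy":0,"dz":0,"wx":-1,"wy":0,"wz":0,"fingers":1},
  {"dx":0,"dy":0,"dz":0,"wx":-1,"wy":0,"wz":0,"fingers":1},
])

```text
clock: 17.75
eef_pos: [492.2, 32.4, 200.0]
tool_rot: [-0.254, 1.568, 0.07]
force: [-0.3, -0.8, -0.6]
width: -0.0
```

Call:
servo_tool([
  {"dx":0,"dy":0,"dz":0,"wx":-1,"wy":0,"wz":0,"fingers":1},
  {"dx":0,"dy":0,"dz":0,"wx":-1,"wy":0,"wz":0,"fingers":1},
  {"dx":0,"dy":0,"dz":0,"wx":-1,"wy":0,"wz":0,"fingers":1},
  {"dx":0,"dy":0,"dz":0,"wx":-1,"wy":0,"wz":0,"fingers":1},
  {"dx":0,"dy":0,"dz":0,"wx":-1,"wy":0,"wz":0,"fingers":1},
])

```text
clock: 18.38
eef_pos: [492.2, 32.4, 200.0]
tool_rot: [-0.825, 1.568, 0.022]
force: [-0.3, 0.5, -0.6]
width: 0.1
```

```bash
python3 - <<'E'
from h import *
goto(tip(242,off=22,z=131),60)
for n,bx in(("side",(300,200,380,280)),("top",(260,190,390,310))):
    im=ctrl.get_image(n)[bx[1]:bx[3],bx[0]:bx[2],::-1]
    cv2.imwrite(f"pics/{n}7.png",cv2.resize(im,None,fx=7 if n=="side" else 5,fy=7 if n=="side" else 5,interpolation=cv2.INTER_CUBIC))
E
```

```text
t 18.38 p [492.2  32.4 200. ] zdir 48.5 tilt [ 0.003  0.    -1.   ] q [ 0.09  0.46 -0.3   1.98  0.2   0.73  0.52] F [-0.3  0.5 -0.6] M [ 0.01 -0.02 -0.02] w 0.1
shift mm [69.  -0.   1.1] units [ 0.092  -0.      0.0015] wx units -1.91
```

View pics/side7.png

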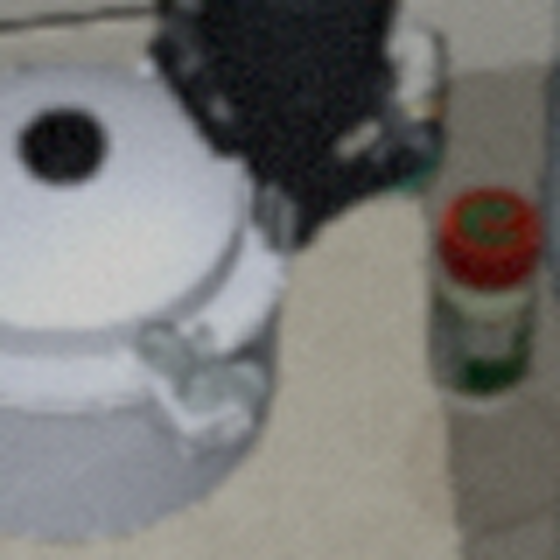

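View pics/top7.png

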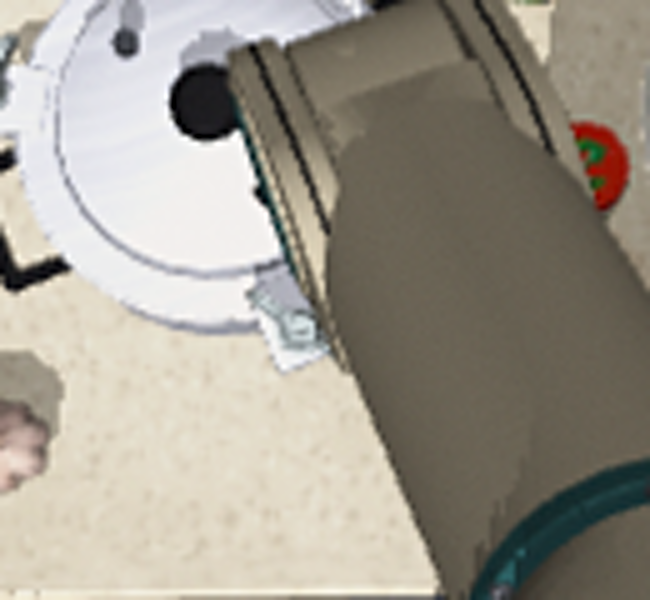

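The nut sits visibly lower on its stud, with its wings at about 55°/235°, and the cooker hasn't moved. Now the third stroke.

Call:
servo_tool([
  {"dx":0.03,"dy":0,"dz":0.001,"wx":-1,"wy":0,"wz":0,"fingers":1},
  {"dx":0.032,"dy":0,"dz":0,"wx":-0.5,"wy":0,"wz":0,"fingers":1},
  {"dx":0.031,"dy":0,"dz":0,"wx":0,"wy":0,"wz":0,"fingers":1},
  {"dx":0,"dy":0,"dz":0,"wx":0,"wy":0,"wz":0,"fingers":1},
])

```text
clock: 18.98
eef_pos: [491.4, 32.7, 128.6]
tool_rot: [2.303, 1.569, -2.983]
force: [-0.3, -0.0, 0.9]
width: -0.1
```

```bash
python3 - <<'E'
from h import *
goto(tip(237,off=13.5,z=131),57)
E
```

```text
t 18.98 p [491.4  32.7 128.6] zdir 57.2 tilt [-0.002 -0.    -1.   ] q [ 0.08  0.58 -0.29  2.04  0.3   0.56  0.58] F [-0.3 -0.   0.9] M [-0.   -0.01  0.01] w -0.1
shift mm [-2.4  9.4 -0.6] units [-0.0031  0.0126 -0.0007] wx units 0.03
```

Call:
servo_tool([
  {"dx":-0.003,"dy":0.0125,"dz":-0.001,"wx":0,"wy":0,"wz":0,"fingers":1},
  {"dx":0,"dy":0.0037,"dz":-0.0017,"wx":1,"wy":0,"wz":0,"fingers":1},
  {"dx":0,"dy":0.0037,"dz":-0.0017,"wx":1,"wy":0,"wz":0,"fingers":1},
])

```text
clock: 19.35
eef_pos: [478.6, 38.6, 133.1]
tool_rot: [-0.746, 1.568, 0.039]
force: [1.4, -2.3, -0.8]
width: 0.2
```

Call:
servo_tool([
  {"dx":0,"dy":0.0037,"dz":-0.0017,"wx":1,"wy":0,"wz":0,"fingers":1},
  {"dx":0,"dy":0.0037,"dz":-0.0017,"wx":1,"wy":0,"wz":0,"fingers":1},
])

```text
clock: 19.6
eef_pos: [472.7, 40.7, 133.0]
tool_rot: [-0.685, 1.569, -0.11]
force: [-0.1, -1.5, -0.8]
width: 0.2
```

```bash
python3 - <<'E'
from h import *
goto(tip(213,off=13.5,z=131),33)
E
```

```text
t 19.6 p [472.7  40.7 133. ] zdir 33.0 tilt [ 0.002 -0.    -1.   ] q [-0.03  0.54 -0.17  2.09  0.17  0.52  0.25] F [-0.1 -1.5 -0.8] M [-0.43 -0.1  -0.  ] w 0.2
shift mm [ 2.   0.9 -0.7] units [ 0.0026  0.0012 -0.001 ] wx units -0.01
```

Call:
servo_tool([
  {"dx":0.002,"dy":0.004,"dz":-0.0018,"wx":1,"wy":0,"wz":0,"fingers":1},
  {"dx":0,"dy":0.004,"dz":-0.0018,"wx":1,"wy":0,"wz":0,"fingers":1},
])

```text
clock: 19.85
eef_pos: [467.2, 44.6, 131.5]
tool_rot: [-0.395, 1.569, -0.029]
force: [0.3, -0.9, 0.2]
width: 0.1
```

Call:
servo_tool([
  {"dx":0,"dy":0.0038,"dz":-0.0018,"wx":1,"wy":0,"wz":0,"fingers":1},
  {"dx":0,"dy":0.0038,"dz":-0.0018,"wx":1,"wy":0,"wz":0,"fingers":1},
])

```text
clock: 20.1
eef_pos: [462.5, 49.2, 131.4]
tool_rot: [-0.119, 1.569, 0.037]
force: [-0.3, -2.5, -1.4]
width: 0.1
```

```bash
python3 - <<'E'
from h import *
goto(tip(189,off=13.5,z=131),9)
E
```

```text
t 20.1 p [462.5  49.2 131.4] zdir 9.0 tilt [ 0.001  0.    -1.   ] q [-0.13  0.53 -0.04  2.12  0.05  0.49 -0.06] F [-0.3 -2.5 -1.4] M [-0.35  0.04 -0.01] w 0.1
shift mm [ 0.4 -0.1 -0.1] units [ 0.0005 -0.0001 -0.0001] wx units -0.01
```

Call:
servo_tool([
  {"dx":0,"dy":0.0038,"dz":-0.0018,"wx":1,"wy":0,"wz":0,"fingers":1},
  {"dx":0,"dy":0.0038,"dz":-0.0018,"wx":1,"wy":0,"wz":0,"fingers":1},
])

```text
clock: 20.35
eef_pos: [459.2, 52.0, 131.3]
tool_rot: [-1.194, 1.568, -1.249]
force: [-0.4, -9.9, -0.2]
width: -0.1
```

Call:
servo_tool([
  {"dx":0,"dy":0.0037,"dz":-0.0017,"wx":1,"wy":0,"wz":0,"fingers":1},
])

```text
clock: 20.48
eef_pos: [457.1, 54.2, 131.2]
tool_rot: [-1.713, 1.567, -1.873]
force: [-2.2, -11.5, 0.3]
width: 0.4
```

Call:
servo_tool([
  {"dx":0,"dy":0.0037,"dz":-0.0017,"wx":1,"wy":0,"wz":0,"fingers":1},
])

```text
clock: 20.6
eef_pos: [455.1, 56.7, 131.0]
tool_rot: [-2.032, 1.566, -2.297]
force: [-4.3, -12.1, 1.7]
width: -0.2
```

```bash
python3 - <<'E'
from h import *
goto(tip(165,off=13.5,z=131),-15)
for n,bx in(("side",(300,200,380,280)),):
    im=ctrl.get_image(n)[bx[1]:bx[3],bx[0]:bx[2],::-1]
    cv2.imwrite(f"pics/{n}8.png",cv2.resize(im,None,fx=7,fy=7,interpolation=cv2.INTER_CUBIC))
E
```

```text
t 20.6 p [455.1  56.7 131. ] zdir -15.2 tilt [-0.003 -0.004 -1.   ] q [-0.24  0.53  0.08  2.13 -0.08  0.49 -0.37] F [ -4.3 -12.1   1.7] M [-2.47  0.94  0.08] w -0.2
shift mm [-0.   3.9  1.3] units [-0.0001  0.0053  0.0017] wx units -0.03
```

View pics/side8.png

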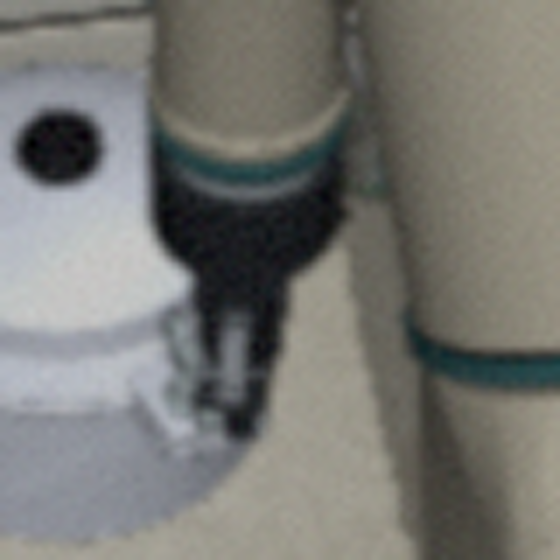

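The force rose to 12 N without the nut following, which points to the stop. I'll back off, lift and look.

Call:
servo_tool([
  {"dx":0,"dy":-0.012,"dz":-0.001,"wx":0,"wy":0,"wz":0,"fingers":1},
  {"dx":-0.03,"dy":-0.01,"dz":0,"wx":0,"wy":0,"wz":0,"fingers":1},
  {"dx":-0.06,"dy":-0.05,"dz":0,"wx":0,"wy":0,"wz":0,"fingers":1},
  {"dx":0,"dy":-0.08,"dz":0,"wx":0,"wy":0,"wz":0,"fingers":1},
  {"dx":0,"dy":-0.06,"dz":0,"wx":0,"wy":0,"wz":0,"fingers":1},
])

```text
clock: 21.28
eef_pos: [416.2, -94.6, 199.3]
tool_rot: [0.258, 1.567, -0.001]
force: [0.4, -0.7, -0.0]
width: -0.1
```

```bash
python3 - <<'E'
from h import *
st()
for n,bx in(("side",(270,170,390,290)),("top",(240,160,380,290))):
    im=ctrl.get_image(n)[:,:,::-1]; cv2.imwrite(f"pics/{n}9full.png",im); im=im[bx[1]:bx[3],bx[0]:bx[2]]
    cv2.imwrite(f"pics/{n}9.png",cv2.resize(im,None,fx=5 if n=="side" else 4.6,fy=5 if n=="side" else 4.6,interpolation=cv2.INTER_CUBIC))
    for l in ("lid_top","loose_nut_base","tight_nut_left_base"): print(n,l,[(np.round(d["point"],1).tolist(),round(d["conf"],2)) for d in ctrl.mark_of(l,n)])
E
```

```text
t 21.27 p [416.2 -94.6 199.3] zdir -14.8 tilt [ 0.004 -0.    -1.   ] q [ 0.09  0.37  0.09  2.15 -0.06  0.62 -0.04] F [ 0.4 -0.7 -0. ] M [-0.06  0.03  0.06] w -0.1
side lid_top [([308.0, 219.6], 0.63)]
side loose_nut_base [([324.4, 258.1], 0.6)]
side tight_nut_left_base [([270.3, 231.0], 0.59), ([199.8, 319.1], 0.42)]
top lid_top [([299.9, 208.0], 0.63)]
top loose_nut_base [([317.1, 256.7], 0.57)]
top tight_nut_left_base [([256.6, 205.8], 0.49)]
```

View pics/side9.png

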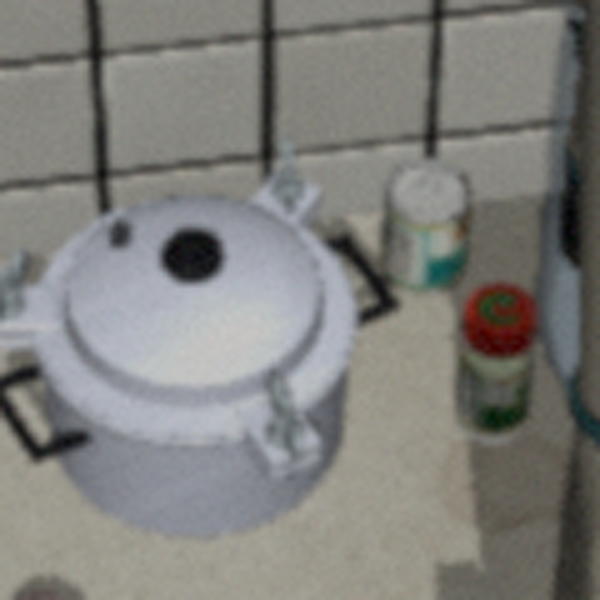

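View pics/top9.png

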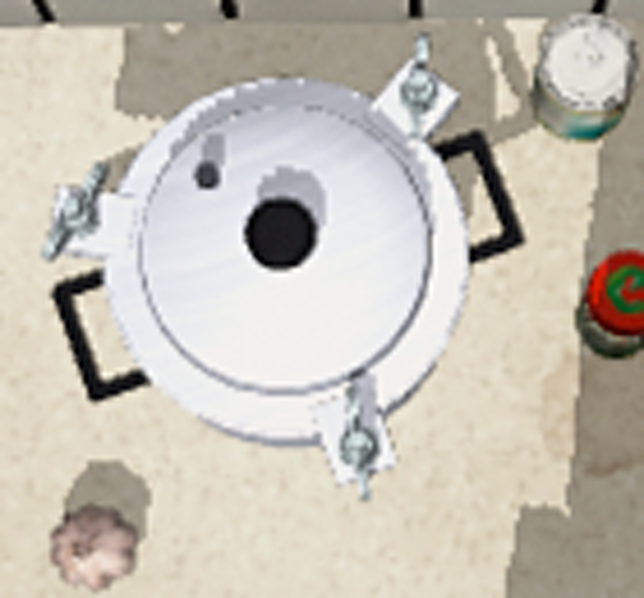

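The cooker stands level with the wings at about 186°. It has crept a few mm. I'll measure that shift by image registration before pushing gently once more to check the stop.

```bash
python3 - <<'E'
from h import *
a=cv2.imread("pics/top0.png",0);b=cv2.imread("pics/top9full.png",0)
def M(bx,mode):
    m=np.zeros_like(a); m[bx[1]:bx[3],bx[0]:bx[2]]=255
    W=np.eye(2,3,dtype=np.float32)
    cc,W=cv2.findTransformECC(a,b,W,mode,(3,200,1e-6),m,3); return cc,W
for nm,bx in (("cooker",(248,168,356,270)),("clamp",(308,240,333,270)),("knob",(290,195,318,226)),("left",(247,195,270,225)),("right",(315,165,342,195)),("garlic",(250,268,270,290)),("spice",(365,212,388,240)),("tin",(355,160,380,190)),("mug",(135,270,190,310)),("jar",(138,232,180,266)),("brush",(415,275,525,310))):
    try:
        cc,W=M(bx,cv2.MOTION_EUCLIDEAN if nm=="cooker" else cv2.MOTION_TRANSLATION)
        c=np.array([(bx[0]+bx[2])/2,(bx[1]+bx[3])/2,1]); print(nm,round(cc,3),(W@c-c[:2]).round(2), np.degrees(np.arctan2(W[1,0],W[0,0])).round(2))
    except cv2.error as e: print(nm,"fail")
E
```

```text
cooker 0.986 [-0.68  0.28] 1.85
clamp 0.828 [-1.87  1.29] 0.0
knob 0.998 [-0.51  0.41] 0.0
left 0.974 [-0.36 -1.53] 0.0
right 0.984 [0.68 1.38] 0.0
garlic 1.0 [-0.01 -0.01] 0.0
spice 0.911 [1.09 0.42] 0.0
tin 0.957 [-0.14 -0.04] 0.0
mug 1.0 [ 0. -0.] 0.0
jar 1.0 [0. 0.] 0.0
brush 0.46 [ 0.33 -1.21] 0.0
```

```bash
sed -i 's/^S=.*/S=np.array([483.5,71.])/' h.py; python3 - <<'E'
from h import *
print(tip(185.7,r=28,off=23)); goto(tip(185.7,r=28,off=24,z=199),5.7)
E
```

```text
[np.float64(457.92279828518934), np.float64(45.3327688980699), 135]
t 21.68 p [416.7 -91.7 197.8] zdir -14.7 tilt [ 0.001  0.001 -1.   ] q [ 0.08  0.37  0.09  2.15 -0.06  0.62 -0.04] F [-1.   0.2  0.3] M [0.02 0.03 0.05] w -0.1
shift mm [ -1.1 142.    5.6] units [-0.0015  0.1894  0.0074] wx units -3.39
```

Call:
servo_tool([
  {"dx":0,"dy":0.065,"dz":0.0025,"wx":0,"wy":0,"wz":0,"fingers":1},
  {"dx":0,"dy":0.065,"dz":0.0025,"wx":0,"wy":0,"wz":0,"fingers":1},
  {"dx":0,"dy":0.055,"dz":0.0025,"wx":-1,"wy":0,"wz":0,"fingers":1},
  {"dx":0,"dy":0,"dz":0,"wx":-1,"wy":0,"wz":0,"fingers":1},
  {"dx":0,"dy":0,"dz":0,"wx":-1,"wy":0,"wz":0,"fingers":1},
])

```text
clock: 22.3
eef_pos: [457.0, 41.8, 197.4]
tool_rot: [2.181, 1.57, 2.244]
force: [-0.5, -0.3, -0.9]
width: -0.1
```

```bash
python3 - <<'E'
from h import *
goto(tip(185.7,r=28,off=23,z=137),5.7)
E
```

```text
t 22.3 p [457.   41.8 197.4] zdir 3.6 tilt [-0.  0. -1.] q [-0.15  0.41 -0.    2.07  0.    0.66 -0.09] F [-0.5 -0.3 -0.9] M [-0.03  0.02  0.04] w -0.1
shift mm [60.4  3.5  1.2] units [0.0805 0.0046 0.0015] wx units -0.35
```

Call:
servo_tool([
  {"dx":0.04,"dy":0.004,"dz":0.001,"wx":-0.3,"wy":0,"wz":0,"fingers":1},
  {"dx":0.04,"dy":0,"dz":0,"wx":0,"wy":0,"wz":0,"fingers":1},
  {"dx":0,"dy":0.006,"dz":0,"wx":0,"wy":0,"wz":0,"fingers":1},
])

```text
clock: 22.68
eef_pos: [455.6, 47.9, 136.1]
tool_rot: [-3.131, 1.566, -3.043]
force: [-0.4, 0.6, -0.1]
width: 0.2
```

Call:
servo_tool([
  {"dx":0,"dy":0.004,"dz":0,"wx":0,"wy":0,"wz":0,"fingers":1},
])

```text
clock: 22.8
eef_pos: [457.4, 51.2, 138.2]
tool_rot: [0.427, 1.57, 0.515]
force: [0.8, -0.2, 0.1]
width: 0.0
```

Call:
servo_tool([
  {"dx":0,"dy":0.003,"dz":0,"wx":0,"wy":0,"wz":0,"fingers":1},
])

```text
clock: 22.92
eef_pos: [457.6, 53.1, 138.6]
tool_rot: [0.136, 1.569, 0.223]
force: [0.6, -0.3, 0.7]
width: -0.1
```

```bash
python3 - <<'E'
from h import *
goto(tip(185.7,r=28,off=14,z=137),5.7)
E
```

```text
t 22.93 p [457.6  53.1 138.6] zdir 5.0 tilt [ 0.002  0.    -1.   ] q [-0.17  0.51 -0.01  2.12  0.01  0.5  -0.1 ] F [ 0.6 -0.3  0.7] M [0.02 0.01 0.01] w -0.1
shift mm [ 1.6  1.3 -0.4] units [ 0.0022  0.0017 -0.0006] wx units -0.11
```

Call:
servo_tool([
  {"dx":0,"dy":0.002,"dz":0,"wx":0,"wy":0,"wz":0,"fingers":1},
])

```text
clock: 23.05
eef_pos: [457.2, 54.1, 138.4]
tool_rot: [0.072, 1.569, 0.159]
force: [-0.0, -0.7, -0.3]
width: -0.0
```

Call:
servo_tool([
  {"dx":0,"dy":0.002,"dz":0,"wx":0,"wy":0,"wz":0,"fingers":1},
])

```text
clock: 23.18
eef_pos: [456.8, 55.3, 138.0]
tool_rot: [0.02, 1.57, 0.107]
force: [-1.0, -0.0, -0.9]
width: 0.0
```

Call:
servo_tool([
  {"dx":0,"dy":0.002,"dz":0,"wx":0,"wy":0,"wz":0,"fingers":1},
])

```text
clock: 23.3
eef_pos: [456.5, 56.7, 137.8]
tool_rot: [-0.275, 1.57, -0.188]
force: [0.4, -1.7, 1.1]
width: 0.2
```

Call:
servo_tool([
  {"dx":0,"dy":0.002,"dz":0,"wx":0,"wy":0,"wz":0,"fingers":1},
])

```text
clock: 23.42
eef_pos: [456.4, 57.1, 137.7]
tool_rot: [-1.506, 1.569, -1.421]
force: [0.8, -6.0, 1.2]
width: -0.2
```

Call:
servo_tool([
  {"dx":0,"dy":0.002,"dz":0,"wx":0,"wy":0,"wz":0,"fingers":1},
])

```text
clock: 23.55
eef_pos: [456.4, 57.4, 137.6]
tool_rot: [-1.594, 1.568, -1.509]
force: [1.3, -8.8, 2.3]
width: 0.2
```

```bash
python3 - <<'E'
from h import *
st()
E
```

```text
t 23.55 p [456.4  57.4 137.6] zdir 4.9 tilt [ 0.    -0.003 -1.   ] q [-0.18  0.52 -0.    2.12  0.01  0.5  -0.11] F [ 1.3 -8.8  2.3] M [-1.93 -0.17  0.  ] w 0.2
```

The wing is now rigid: 8.8 N (about 0.24 N m) moves it less than 0.5 mm, with the fingertip above the hub. That confirms the stop, so I'll retreat.

Call:
servo_tool([
  {"dx":0,"dy":-0.015,"dz":-0.001,"wx":0,"wy":0,"wz":0,"fingers":1},
  {"dx":-0.04,"dy":-0.015,"dz":0,"wx":0,"wy":0,"wz":0,"fingers":1},
  {"dx":-0.06,"dy":-0.05,"dz":-0.01,"wx":0,"wy":0,"wz":0,"fingers":1},
  {"dx":0,"dy":-0.08,"dz":-0.02,"wx":0,"wy":0,"wz":0,"fingers":1},
  {"dx":0,"dy":-0.03,"dz":-0.01,"wx":0,"wy":0,"wz":0,"fingers":1},
])

```text
clock: 24.18
eef_pos: [437.1, -88.4, 213.2]
tool_rot: [-0.783, 1.569, -0.701]
force: [-0.8, 0.0, -0.2]
width: 0.1
```

Call:
servo_tool([
  {"dx":0,"dy":0,"dz":0,"wx":0,"wy":0,"wz":0,"fingers":1},
  {"dx":0,"dy":0,"dz":0,"wx":0,"wy":0,"wz":0,"fingers":1},
  {"dx":0,"dy":0,"dz":0,"wx":0,"wy":0,"wz":0,"fingers":1},
])

```text
clock: 24.55
eef_pos: [438.1, -83.5, 212.4]
tool_rot: [1.627, 1.57, 1.716]
force: [-0.1, 0.2, 0.4]
width: 0.1
```

```bash
python3 - <<'E'
from h import *
st()
im=ctrl.get_image("top"); cv2.imwrite("pics/top10.png",im[:,:,::-1])
cv2.imwrite("pics/top10z.png",cv2.resize(im[160:290,240:400,::-1],None,fx=4.6,fy=4.6,interpolation=cv2.INTER_CUBIC))
a=cv2.imread("pics/top0.png",0);b=cv2.imread("pics/top10.png",0)
for nm,bx in (("cooker",(248,168,356,270)),("garlic",(250,268,270,290)),("spicecap",(366,214,386,234))):
    m=np.zeros_like(a); m[bx[1]:bx[3],bx[0]:bx[2]]=255
    cc,W=cv2.findTransformECC(a,b,np.eye(2,3,dtype=np.float32),cv2.MOTION_EUCLIDEAN,(3,200,1e-6),m,3)
    c=np.array([(bx[0]+bx[2])/2,(bx[1]+bx[3])/2,1]); print(nm,round(cc,3),(W@c-c[:2]).round(2), np.degrees(np.arctan2(W[1,0],W[0,0])).round(2))
print([(d["point"],d["conf"]) for d in ctrl.mark_of("spice_jar","side")])
E
```

```text
t 24.55 p [438.1 -83.5 212.4] zdir 5.1 tilt [-0.     0.001 -1.   ] q [ 0.13  0.37 -0.01  2.08  0.    0.69  0.21] F [-0.1  0.2  0.4] M [0.01 0.06 0.01] w 0.1
cooker 0.986 [-0.68  0.28] 1.85
garlic 1.0 [-0. -0.] 0.15Traceback (most recent call last):
  File "<stdin>", line 8, in <module>
cv2.error: OpenCV(4.12.0) /io/opencv/modules/video/src/ecc.cpp:589: error: (-7:Iterations do not converge) The algorithm stopped before its convergence. The correlation is going to be minimized. Images may be uncorrelated or non-overlapped in function 'findTransformECC'
```

View pics/top10z.png

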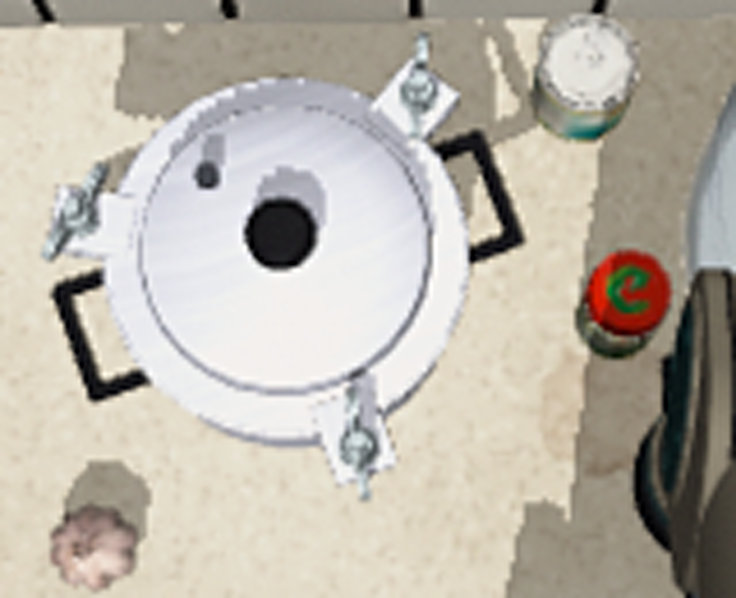

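The top view shows the nut seated and the cooker as before: shifted under 2 mm and turned 1.9°. The spice cap at (376.5,223) and the garlic haven't moved, and the arm is clear. Handing in.

```bash
python3 -c "
from cell import ctrl
print(ctrl.finish_job())"
```

```text
the job is handed in; nothing more can be done
None
```

The loose wing nut is screwed down to its hard stop and the job is handed in at about 24.6 s of the 58 s allowed. `finish_job` reports no verdict.

I used the shut fingertips to push one wing at a time, clockwise, in three strokes round the outer side of the stud. That turned the nut about 348 degrees in total, and the fingers were never closed on the nut.

**Nut home:** In the third stroke the force jumped from about 2.5 N to 12 N and the wing stopped following. A second push, above the hub, reached 8.8 N (about 0.24 N m, against 0.04 N m of thread friction) with about 0.7 mm of movement. I judged the stop by force only. The cameras cannot show the last fraction of a millimetre.

**Cooker:** In the top picture it has moved under 2 mm and turned about 1.9 degrees, from pressing against the stop. It looks upright and did not move during the second push.

**Tight nuts and bystanders:**
- The two tight nuts look unturned by eye.
- Garlic, mug, jar and tin registered as unmoved.
- The automatic registration gave no usable result for the spice jar and the brush, where the arm's shadow had shifted. Read off the zoomed pictures, the spice jar's cap is unmoved to about half a pixel. I did not check the brush further.

The arm was clear of everything when I handed in, with no contact force.

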